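Lay the breakfast tray

ROBOT

A 7-joint arm with a two-finger parallel gripper is mounted at the origin on a cart in front of the work surface, level with it; the furniture and walls round the work are solid. World frame = base frame: x ahead of the robot, y to its left, z up, the work surface at z = 0. Lengths are in mm, angles in rad, forces in N, time in s.
With the tool pointing down it reaches from about 425 to 1025 mm from the base axis. Payload 3.6 kg.
Tool frame: the origin (TCP) lies midway between the tips of the shut fingers; the grasp point (between the pads) lies 19 mm behind it; z points along the fingers, y is the line along which they close (so a half turn about z gives the same grasp; the last joint's range is limited). The gripper opens to 85 mm and grips with 20 to 120 N. Pads are 22 mm wide; open, the fingers measure 114 mm over their backs; the gripper's body (76 mm by 85 mm) begins 54 mm behind the grasp point. The pads swing forward as they close: fully open they stand 13 mm farther back than shut.
Start: joints at [-1.419, 0.591, 0.048, 1.609, -0.033, 0.943, -0.034], TCP at [176.411, 703.213, 231.302] pointing down, gripper open.
Joint ranges: [-2.69, 2.69], [-0.47, 2.24], [-1.27, 1.36], [0.19, 2.51], [-1.53, 4.68], [0.08, 2.07], [-3.09, 3.09]. Speed limits (rad/s): [2.57, 2.57, 3.14, 3.14, 3.14, 3.14, 3.14].

INTERFACE

Orientations are given as [roll, pitch, yaw] about the fixed x, y, z axes, in that order (R = Rz(yaw) Ry(pitch) Rx(roll)).
In Python, from cell import robot gives the robot as it stands.
- The arm moves only by the shell command python3 shift.py 'ROWS' [FORCE]. ROWS is a JSON list of rows, 1 to 20 of them, each of 7 numbers: a rotation vector rx, ry, rz in rad, then dx, dy, dz in units of 100 mm, then the finger opening in mm; each row is the pose to reach, as a shift and turn from the pose commanded when the command began, along the tool's axes at that moment; what a row does not reach only later rows make up. A row lasts 1/10 s, in which the tool goes at most 50 mm and 0.15 rad, less where a joint would pass 70% of its speed; a pose out of reach is approached as far as the arm can. The fingers move at their own pace and stop on an object; FORCE is the grip in N (left out, the last holds). Time passes only in rows, so rows that do not move let the fingers close. It prints the time, the measured TCP pose, the force, the opening and the grip force at its end. Input that does not fit is refused with a message, and nothing moves.
- robot.sense(): the state, without advancing time (a new reading comes with each control period).
- robot.capture(name): name is "side" or "top"; returns a dict with "image" (400x640x3 uint8, blue, green, red), "depth" (400x640 float32, mm along the optical axis (not along the pixel's ray), 0 where there is no reading), "mtx" (3x3 intrinsics, pixels), "R" (3x3) and "t" (3): a world point X has camera coordinates R X + t. Camera axes: x right, y down, z forward; pixel columns grow to the right and rows downward; lengths in mm; the calibration is good to about 2 mm. A picture is of the moment at which its call begins.
- robot.hand_in(): hands the job in; it is judged then, once.
The state is a dict: "clock": time; "joints": joint angles; "joint_velocities": joint speeds; "tau": joint torques, N m; "tool_pos": TCP position; "tool_rot": TCP orientation; "ft_force": force on the tool from outside, world axes, zero at the start; "moment": the same for the moment, N m; "finger_gap": finger opening in mm; "grasp_force": force on a finger pad.
Only numpy, scipy, OpenCV 4.12 (cv2) and the standard library are available. Lean on these libraries where they do the work, as an engineer would, in place of code of your own. Each camera call takes 0.05 s, during which the arm holds its last target. There are 200 camera calls.

TASK

Lay the wooden breakfast tray, which has a routed place for each thing: the blue saucer in the big round place with the plain white mug standing upright in the middle of it, handle pointing right; the jam jar in the near round place left of the saucer, the taller pepper mill behind it in the far one; the teaspoon flat in the long place right of the saucer, its bowl pointing away from you. Left, right and behind are as you see them from where the robot stands; everything must sit fully down in its place, and the china must be set down gently. Leave the spice jar and the spotted mug where they are.

Things in the scene. Friction and masses are not known exactly. Their poses are not given: they have to be found in the camera images.
- tray: fixed dark walnut tray 200 (x) x 360 (y) x 16 mm; origin: centre of underside, z up, +x far, +y left. 4 cork-lined places sunk 5 mm (floors at z 11): round d130 at (0,0); two round d72 at (-46,112) near and (46,112) far; long 165 (x) x 52 at (0,-115). Along each short edge (y = -172 and 172) a dark steel bow handle, 40 mm high, 110 long
- mat: dark grey silicone mat 210 (x) x 420 (y) x 3 mm, fixed, origin: centre of its underside. Saucer, teaspoon, white mug, jam jar, pepper mill and spice jar start on it; it lies beside the tray, on its left or its right. Over both the wall cabinets hang close behind: their lower front edge is at x 0.60 m, 0.50 m above the worktop
- saucer: blue stoneware saucer with an upright rim, 123 mm across, foot 108 mm, 20 mm high, round; origin: centre of its underside, z up. Flat inner floor at z 6, 108 mm across; rim wall 5 mm thick (radius 56 to 61 mm), nearly upright: can be pinched from above anywhere, one finger inside. 0.16 kg
- mug: plain white china mug, 92 mm high, 82 mm wide at the top, foot 52 mm. Origin in the plane of its underside, z up; the mug's axis passes through x 0, y +16 mm. Handle 8 mm thick along -y, reaching to y -56 mm, top at z 81. Its wall can be pinched from above, one finger inside; it takes up 28 to 41 mm from the axis. 0.27 kg
- jam_jar: glass jam jar, red jam, pale lid (fixed), 62 mm in diameter, 99 mm high (lid 57 mm across, top 11 mm); origin: centre of its underside, z up. 0.3 to 0.55 kg
- pepper_mill: brown wooden pepper mill, 170 mm high, 58 mm across the foot, waisted, with a round head 50 mm across from z 123 to 159 and a metal nut on top; one rigid piece. Origin: centre of its underside, z up. 0.15 to 0.25 kg
- teaspoon: steel teaspoon lying flat, 139 mm long, 30 mm wide at most, 10 mm high; origin: centre of its underside, z up, x along its length: bowl at the +x end, slim handle at the -x end; near its middle the handle is arched, 9 mm wide, from 2 to 9 mm above the underside: pinch it there. 0.02 kg
- spice_jar: bystander: small spice jar with a red cap, 45 mm in diameter, 106 mm high, on the mat among the other things. Origin: centre of its underside, z up
- spotted_mug: bystander: used white mug with grey dots, 91 mm high, 82 mm in diameter, 117 mm with its handle, on the worktop behind tray and mat. Origin: on its underside, midway between handle tip and far wall

How it is judged:
By the outcome, as a careful person would: the job done as asked, in the order asked, and still so for the second after the job is handed in, with the robot touching nothing.
It also fails if it takes over 138 s, if anything falls off the work surface, if the arm or the gripper's body presses on something with over 40 N, if the wrist force passes 120 N, or if a joint passes its speed limit or range.

## Working session

There is one attempt and no reset: what is moved stays moved. The work goes in short steps, Python scripts to look and compute and a shell command to move; the robot and the scene stay as the last step left them, time stands still between calls to the robot, and variables do not carry over. Pictures are saved under pics/ and viewed, at most 14 in all, crops included, and the job is handed in when it is done.

```bash
ls; mkdir -p pics; python3 - <<'E'
from cell import robot
import cv2,numpy as np
s=robot.sense();print({k:np.round(v,3).tolist() for k,v in s.items()})
for n in("top","side"):
    c=robot.capture(n);cv2.imwrite(f"pics/{n}0.png",c["image"]);np.savez(f"{n}0.npz",**c)
    print(n,c["mtx"].round(1).tolist(),(-c["R"].T@c["t"]).round(0),c["R"].round(3).tolist())
E
```

```text
cell.py
pics
shift.py
{'clock': 0.0, 'joints': [-1.419, 0.592, 0.048, 1.61, -0.033, 0.943, -0.034], 'joint_velocities': [-0.001, 0.003, 0.001, 0.001, -0.001, -0.0, 0.001], 'tau': [0.0, -54.869, 1.547, -19.812, 0.01, 0.009, 0.0], 'tool_pos': [176.194, 702.424, 230.157], 'tool_rot': [-3.139, 0.0, 2.896], 'ft_force': [0.8, 0.323, -0.014], 'moment': [0.017, -0.016, 0.002], 'grasp_force': 0.0, 'finger_gap': 85.484}
top [[395.8, 0.0, 322.3], [0.0, 395.8, 201.8], [0.0, 0.0, 1.0]] [ 477.   26. 1054.] [[0.021, -1.0, 0.001], [-0.997, -0.021, -0.08], [0.08, 0.001, -0.997]]
side [[416.5, 0.0, 320.4], [0.0, 416.5, 193.5], [0.0, 0.0, 1.0]] [ -42. -939.  807.] [[0.839, -0.544, -0.018], [-0.318, -0.462, -0.828], [0.442, 0.7, -0.561]]
```

View pics/top0.png

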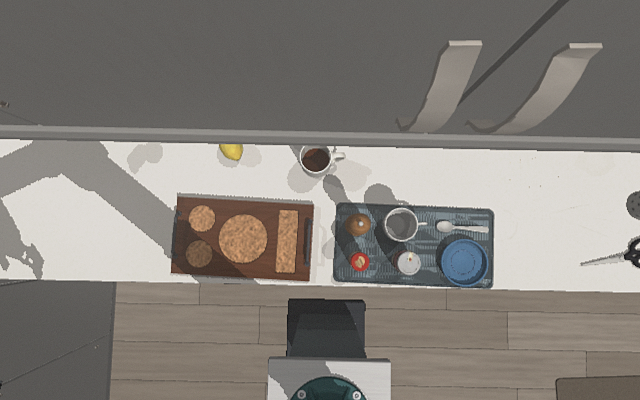

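View pics/side0.png

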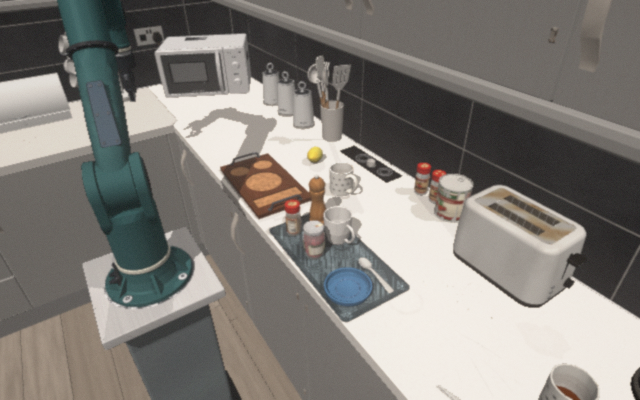

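The tray is on the left (cork places around px 200–290, 210–270). The mat is on the right, holding the mill (358,224), spice jar (360,262), mug (400,224, handle right), jam jar (409,263), saucer (464,262) and spoon (440–487,228, bowl left). The spotted mug is behind at (316,158). Next I'll measure them.

```bash
cat > h.py <<'E'
import cv2,numpy as np
def ray(c,uv,z):
    uv=np.atleast_2d(np.asarray(uv,float)); K,R,t=c["mtx"],c["R"],c["t"]
    d=(np.c_[uv,np.ones(len(uv))]@np.linalg.inv(K).T)@R; o=-R.T@t
    return o[:2]+d[:,:2]*((z-o[2])/d[:,2])[:,None]
def cloud(c):
    v,u=np.mgrid[:400,:640]; D=c["depth"]
    P=np.stack([u,v,np.ones_like(u)],-1)@np.linalg.inv(c["mtx"]).T*D[...,None]
    return (P-c["t"])@c["R"]
def blobs(m,amin=20):
    n,l,s,ce=cv2.connectedComponentsWithStats(m.astype(np.uint8))
    return [(s[i].tolist(),ce[i].round(1).tolist(),l==i) for i in range(1,n) if s[i,4]>=amin]
E
python3 - <<'E'
from h import *
c=np.load("top0.npz");im=c["image"];hsv=cv2.cvtColor(im,cv2.COLOR_BGR2HSV);P=cloud(c)
crop=cv2.resize(im[185:295,165:500],None,fx=2.35,fy=2.35,interpolation=cv2.INTER_CUBIC);cv2.imwrite("pics/crop0.png",crop)
H,S,V=cv2.split(hsv)
for p in[(243,238),(202,218),(199,254),(287,240),(464,262),(360,262),(358,224),(400,224),(409,263),(475,228),(340,215),(186,240),(307,242)]:
    print(p,hsv[p[1],p[0]],P[p[1],p[0]].round(1))
Z=P[...,2]
for lo,hi in((12,40),(40,250)):
  for s,ce,m in blobs((Z>lo)&(Z<hi)&(P[...,0]<700)&(P[...,0]>250)&(abs(P[...,1])<450)): print(lo,s,ce,P[m].mean(0).round(1),P[m].min(0).round(0),P[m].max(0).round(0))
E
```

```text
(243, 238) [ 13 113 174] [461.5 233.   12.6]
(202, 218) [ 13 108 175] [511.6 342.7  12.8]
(199, 254) [ 12 100 110] [417.4 347.2   9.7]
(287, 240) [ 14 113 181] [458.7 117.6  13. ]
(464, 262) [104 106 151] [ 410.8 -347.     8. ]
(360, 262) [ 16  94 176] [412.1 -65.1 107.4]
(358, 224) [ 11  33 109] [500.4 -54.1 163.2]
(400, 224) [30 10 99] [ 506.7 -178.3   11.3]
(409, 263) [ 15   3 187] [ 411.7 -182.6  101. ]
(475, 228) [ 22  15 190] [ 500.2 -375.1   12.4]
(340, 215) [98 14 75] [527.5 -20.4   3.6]
(186, 240) [ 8 77 73] [453.3 380.6  16.9]
(307, 242) [90 10 74] [455.1  64.2  39.2]
12 [229, 147, 14, 13, 48] [237.6, 154.9] [677.  250.3  36.1] [666. 239.  26.] [698. 274.  40.]
12 [302, 148, 28, 23, 512] [315.5, 159.0] [672.6  47.4  24.4] [643.  12.  17.] [700.  83.  39.]
12 [331, 157, 10, 8, 33] [335.5, 159.8] [671.5  -5.2  24.2] [661. -16.  15.] [679.   7.  38.]
12 [303, 169, 26, 8, 31] [316.5, 173.8] [633.   44.   26.5] [627.  14.  16.] [646.  80.  39.]
12 [171, 196, 143, 85, 8722] [241.8, 238.2] [461.2 235.3  16.3] [356.  51.  12.] [568. 417.  40.]
12 [386, 211, 25, 27, 351] [399.1, 224
[... 451 characters left out ...]
00. 298.  62.]
40 [300, 146, 46, 30, 351] [321.5, 159.4] [662.2  31.4  76.2] [626. -28.  40.] [699.  85.  95.]
40 [383, 207, 45, 34, 454] [404.2, 223.5] [ 506.3 -176.1   75.3] [ 466. -233.   40.] [ 546. -124.   98.]
40 [346, 213, 25, 22, 426] [358.3, 223.5] [502.1 -56.4 142.1] [478. -83.  40.] [529. -34. 176.]
40 [172, 223, 5, 17, 34] [174.0, 230.3] [478.  404.   41.7] [456. 400.  40.] [497. 408.  44.]
40 [307, 236, 3, 17, 29] [307.9, 243.4] [451.8  61.7  41.8] [430.  59.  40.] [470.  64.  45.]
40 [393, 249, 28, 26, 564] [406.3, 261.5] [ 414.8 -177.1   96.3] [ 385. -209.   41.] [ 444. -152.  108.]
40 [349, 251, 21, 20, 319] [358.8, 260.4] [415.6 -62.3 105.1] [393. -87.  41.] [436. -42. 116.]
```

View pics/crop0.png

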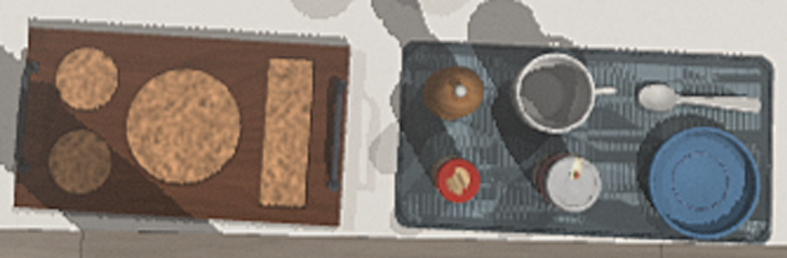

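The crop shows all four cork places clearly, the near round one in shadow, and the white mug's handle pointing right. The spoon's bowl is on the left. Next I'll fit precise positions.

```bash
cat >> h.py <<'E'
def circ(p):
    p=np.asarray(p)[:,:2]
    for _ in range(4):
        s=np.linalg.lstsq(np.c_[2*p,np.ones(len(p))],(p**2).sum(1),rcond=None)[0]
        r=np.sqrt(s[2]+s[:2]@s[:2]); e=abs(np.hypot(*(p-s[:2]).T)-r)
        p=p[e<max(2.5*np.median(e),1)]
    return np.r_[s[:2],r].round(1)
def edge(m):
    return max(cv2.findContours(m.astype(np.uint8),cv2.RETR_EXTERNAL,cv2.CHAIN_APPROX_NONE)[0],key=len)[:,0].astype(float)
E
python3 - <<'E'
from h import *
for n in("top",):
  c=np.load(n+"0.npz");hsv=cv2.cvtColor(c["image"],cv2.COLOR_BGR2HSV);P=cloud(c);Z=P[...,2]
  H,S,V=cv2.split(hsv);X,Y=P[...,0],P[...,1]
  tray=(Y>60)&(Y<410)&(X>360)&(X<565)
  for name,m0 in(("bright",(V>140)),("dim",(V>92)&(V<140)&(Y>300)&(X<460)),):
    for s,ce,m in blobs(tray&m0&(H>6)&(H<20)&(S>70),120):
      e=ray(c,edge(m),11 ); print(name,s,"ctr",ray(c,[ce],11).round(1),circ(e) , cv2.minAreaRect(e.astype(np.float32)))
  b=(H>95)&(H<112)&(S>90)
  for s,ce,m in blobs(b&(Y<-200),500): print("saucer",s,circ(ray(c,edge(m),22)), "depth rim",circ(P[m&(Z>18)]),np.median(Z[m&(Z>18)]))
  box=lambda x0,x1,y0,y1:(X>x0)&(X<x1)&(Y>y0)&(Y<y1)
  m=box(455,560,-225,-110)&(Z>84);print("mug rim",circ(P[m]),np.percentile(Z[m],[10,50,90]))
  h=box(480,540,-240,-219)&(Z>50);print("handle",P[h].mean(0),h.sum())
  m=box(380,450,-215,-145)&(Z>93);print("jar",P[m].mean(0),circ(ray(c,edge(m),99+3)))
  m=box(465,535,-95,-20)&(Z>130);print("mill",P[m].mean(0),circ(ray(c,edge(m),144)));m&=Z>165;print(P[m].mean(0),m.sum())
  m=box(380,450,-100,-30)&(Z>95);print("spice",circ(ray(c,edge(m),109)))
  sp=box(480,525,-420,-260)&(S<60)&(V>135);bl=max(blobs(sp,10),key=lambda b:b[0][4]);q=ray(c,np.argwhere(bl[2])[:,::-1],9)
  print("spoon",bl[0],cv2.minAreaRect(q.astype(np.float32)),q[q[:,1].argmin()],q[q[:,1].argmax()])
  mu=q.mean(0);w,v=np.linalg.eigh(np.cov((q-mu).T));print(mu,v[:,1])
E
```

```text
bright [189, 206, 26, 26, 521] ctr [[511.4 344.5]] [511.6 344.6  33. ] ((510.5876159667969, 344.5174865722656), (66.08431243896484, 65.85018920898438), 2.4386417865753174)
bright [276, 210, 22, 63, 1148] ctr [[456.3 118.8]] [456.9 119.1  59.1] ((457.32696533203125, 118.78533935546875), (49.679439544677734, 162.25587463378906), 87.65435791015625)
bright [219, 215, 48, 48, 1787] ctr [[460.9 234.6]] [461.3 234.6  61.7] ((460.55865478515625, 234.66685485839844), (122.9757308959961, 123.360107421875), 1.8360552787780762)
dim [186, 238, 32, 29, 643] ctr [[423.5 342.7]] [422.6 342.5  36.9] ((422.8966369628906, 340.8553161621094), (72.74481964111328, 80.60005187988281), 1.183228611946106)
saucer [441, 239, 47, 48, 1581] [ 411.2 -342.3   59.8] depth rim [ 411.9 -342.1   58.3] 23.047784604423093
mug rim [ 505.  -163.9   38.7] [87.57946031 93.58672834 96.24493283]
handle [ 509.12430597 -226.06384146   77.29216896] 17
jar [ 413.23867253 -180.7769278   102.2612375 ] [ 413.2 -181.    27.6]
mill [502.69516199 -58.53455776 156.67384588] [503.2 -59.7  23.8]
[502.67176734 -59.51661432 171.11532736] 26
spice [414.6 -64.1  21.3]
spoon [437, 220, 52, 16, 342] ((501.33221435546875, -343.4190673828125), (134.38919067382812, 36.972801208496094), 89.636474609375) [ 501.02207125 -410.6130723 ] [ 498.24486023 -276.24342297]
[ 502.00377657 -340.69371041] [0.0382637  0.99926768]
```

The manual's scale: shifts go in units of 100 mm. Converting my numbers, -416.6 mm is -4.166, -407 mm is -4.07.

```bash
python3 shift.py '[[0,0,1.325,-4.07,-4.166,0,40],[0,0,1.325,-4.07,-4.166,0,40],[0,0,1.325,-4.07,-4.166,0,40],[0,0,1.325,-4.07,-4.166,0,40],[0,0,1.325,-4.07,-4.166,0,40],[0,0,1.325,-4.07,-4.166,0,40],[0,0,1.325,-4.07,-4.166,0,40],[0,0,1.325,-4.07,-4.166,0,40],[0,0,1.325,-4.07,-4.166,0,40],[0,0,1.325,-4.07,-4.166,0,40],[0,0,1.325,-4.07,-4.166,0,40],[0,0,1.325,-4.07,-4.166,0,40],[0,0,1.325,-4.07,-4.166,0,40],[0,0,1.325,-4.07,-4.166,0,40]]' 40; python3 -c "
from cell import robot;print(robot.sense()['joints'])"
```

```text
clock: 1.5
tool_pos: [469.8, 199.4, 231.1]
tool_rot: [-3.141, 0.0, 1.569]
ft_force: [0.4, 0.3, -0.4]
finger_gap: 40.3
grasp_force: 0.0
[-0.85287486  0.3514339   0.46664404  2.10159541 -0.23260173  0.73770053
 -0.2397488 ]
```

```bash
python3 shift.py '[[0,0,0,-5.42,0,0,30],[0,0,0,-5.42,0,0,30],[0,0,0,-5.42,0,0,30],[0,0,0,-5.42,0,0,30],[0,0,0,-5.42,0,0,30],[0,0,0,-5.42,0,0,30],[0,0,0,-5.42,0,0,30],[0,0,0,-5.42,0,0,30],[0,0,0,-5.42,0,0,30],[0,0,0,-5.42,0,0,30],[0,0,0,-5.42,-1.17,1.71,30],[0,0,0,-5.42,-1.17,1.71,30],[0,0,0,-5.42,-1.17,1.71,30],[0,0,0,-5.42,-1.17,1.71,30],[0,0,0,-5.42,-1.17,1.71,30],[0,0,0,-5.42,-1.17,1.71,30],[0,0,0,-5.42,-1.17,1.71,30]]'; python3 - <<'E'
from cell import robot;import cv2;from h import *
print(robot.sense()['joints'])
c=robot.capture("side");cv2.imwrite("pics/s1.png",cv2.resize(c["image"][200:340,220:440],None,fx=3,fy=3))
E
```

```text
clock: 3.2
tool_pos: [355.4, -341.6, 61.0]
tool_rot: [3.139, 0.001, 1.573]
ft_force: [0.0, -0.2, 0.2]
finger_gap: 30.2
grasp_force: 0.0
[ 0.4699019   0.61396253  0.27850985  2.24732668 -0.50522034  0.33585394
  1.18297978]
```

View pics/s1.png

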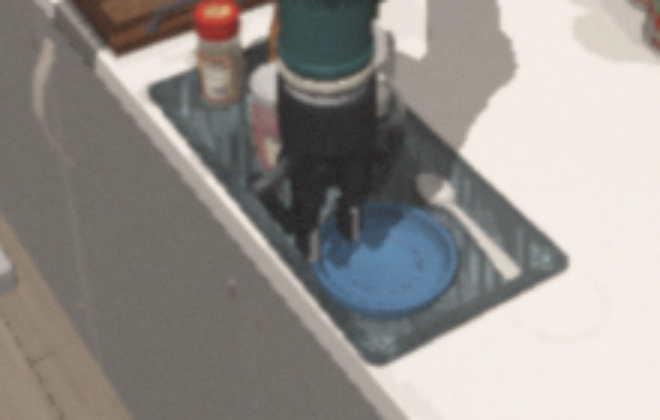

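The fingers straddle the near rim, one inside and one outside. I'll descend and pinch.

Converted, 30 mm is 0.3, 48 mm is 0.48.

```bash
python3 shift.py '[[0,0,0,0,0,0.3,30],[0,0,0,0,0,0.48,30],[0,0,0,0,0,0.48,30],[0,0,0,0,0,0.48,0],[0,0,0,0,0,0.48,0],[0,0,0,0,0,0.48,0],[0,0,0,0,0,0.48,0],[0,0,0,0,0,0.48,0],[0,0,0,0,0,0.48,0]]' 50
```

```text
clock: 4.15
tool_pos: [354.3, -342.7, 13.6]
tool_rot: [3.139, 0.002, 1.571]
ft_force: [0.4, 0.3, 6.6]
finger_gap: 4.3
grasp_force: 50.2
```

```bash
python3 shift.py '[[0,0,0,0,0,-0.08,0],[0,0,0,0,0,-0.25,0],[0,0,0,0,0,-0.55,0],[0,0,0,0,0,-0.9,0],[0,0,0,0,0.2,-1.3,0],[0,0,0,0,0.4,-1.7,0],[0,0,0,0.2,0.6,-2,0],[0,0,0,0.5,0.85,-2.1,0],[0,0,0,0.9,1.05,-2.1,0],[0,0,0,1.35,1.17,-2.1,0],[0,0,0,1.8,1.17,-2.1,0],[0,0,0,2.25,1.17,-2.1,0],[0,0,0,2.7,1.17,-2.1,0],[0,0,0,3.15,1.17,-2.1,0],[0,0,0,3.6,1.17,-2.1,0],[0,0,0,4.05,1.17,-2.1,0],[0,0,0,4.5,1.1,-2,0],[0,0,0,4.95,0.9,-1.8,0],[0,0,0,5.35,0.7,-1.5,0],[0,0,0,5.6,0.6,-1.2,0]]'; python3 shift.py '[[0,0,0,0.1,-0.06,0.35,0],[0,0,0,0.165,-0.1,0.62,0],[0,0,0,0.165,-0.103,0.62,0],[0,0,0,0.165,-0.103,0.62,0]]'
python3 - <<'E'
from cell import robot;from h import *
for n in("top","side"):
  c=robot.capture(n);np.savez(n+"1.npz",**c);cv2.imwrite(f"pics/{n}1.png",c["image"])
  hsv=cv2.cvtColor(c["image"],cv2.COLOR_BGR2HSV);H,S,V=cv2.split(hsv);P=cloud(c)
  for s,ce,m in blobs((H>95)&(H<112)&(S>80),300):
    pm=P[m];print(n,s,pm.mean(0).round(1)); rim=pm[pm[:,2]>pm[:,2].max()-14]; print(circ(rim),np.percentile(pm[:,2],[5,50,95]))
    A=np.c_[pm[:,:2],np.ones(len(pm))];f=pm[:,2]<np.percentile(pm[:,2],60);print("slope",np.linalg.lstsq(A[f],pm[f,2],rcond=None)[0])
E
```

```text
clock: 6.15
tool_pos: [410.8, 220.5, 132.3]
tool_rot: [-3.141, -0.002, 1.573]
ft_force: [0.4, 1.4, -2.3]
finger_gap: 4.1
grasp_force: 49.2
clock: 6.55
tool_pos: [402.1, 233.8, 70.6]
tool_rot: [-3.14, 0.001, 1.57]
ft_force: [-0.2, 0.8, -0.7]
finger_gap: 4.1
grasp_force: 49.5
top [215, 214, 46, 48, 1154] [468.9 225.   71.3]
[238.6  13.1 239. ] [58.74857858 62.94134161 76.98522369]
slope [-3.72959977e-02  3.88595900e-03  7.81767572e+01]
```

```bash
python3 -c "
import cv2;a=cv2.imread('pics/top1.png')[180:300,150:340];b=cv2.imread('pics/side1.png')[110:230,190:380]
cv2.imwrite('pics/p1.png',cv2.resize(cv2.hconcat([a,b]),None,fx=2,fy=2,interpolation=2))"
```

```text
(no output)
```

View pics/p1.png

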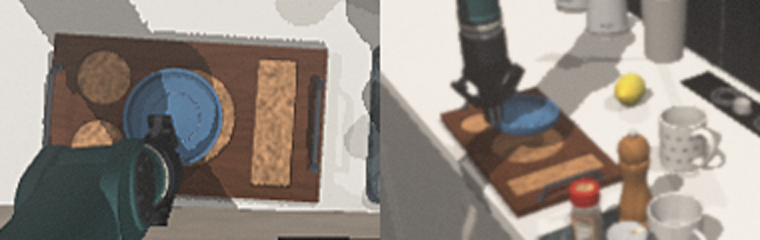

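The saucer is held about level over the big place. The arm hides its lower left in the top view, so I'll fit the visible rim outline.

```bash
python3 - <<'E'
from h import *
c=np.load("top1.npz");hsv=cv2.cvtColor(c["image"],cv2.COLOR_BGR2HSV);H,S,V=cv2.split(hsv)
m=max(blobs((H>95)&(H<112)&(S>80),300),key=lambda b:b[0][4])[2]
for z in(77,80,83):
  e=ray(c,edge(m),z)
  a=np.degrees(np.arctan2(e[:,1]-234,e[:,0]-461)); k=(abs(a)<125)&(np.hypot(e[:,0]-461,e[:,1]-234)>50); print(z,circ(e[k]),k.sum())
P=cloud(c);q=P[m&(P[...,2]>74)];k=q[:,0]>440;print(circ(q[k]),q[k].mean(0))
E
```

```text
77 [464.2 233.3  55.1] 79
80 [464.2 232.9  55.1] 75
83 [464.3 232.2  55. ] 74
[520.3 114.6  93.6] [475.29036051 172.15409381 214.16659147]
```

```bash
python3 - <<'E'
from h import *
from scipy.optimize import least_squares
c=np.load("top1.npz");hsv=cv2.cvtColor(c["image"],cv2.COLOR_BGR2HSV);H,S,V=cv2.split(hsv)
for th in(50,70):
  m=max(blobs((H>90)&(H<118)&(S>th)&(V>30),300),key=lambda b:b[0][4])[2]
  e=ray(c,edge(m),80);a=np.degrees(np.arctan2(e[:,1]-234,e[:,0]-461));r=np.hypot(e[:,0]-461,e[:,1]-234)
  print(th,[(t,r[abs(a-t)<15].round(0).max() if (abs(a-t)<15).any() else 0) for t in range(-150,151,30)])
  k=(abs(a)<120)&(r>50);s=least_squares(lambda p:np.hypot(e[k,0]-p[0],e[k,1]-p[1])-59.8,[461,234],loss="soft_l1").x;print(s,circ(e[k]))
E
```

```text
50 [(-150, np.float64(59.0)), (-120, np.float64(57.0)), (-90, np.float64(57.0)), (-60, np.float64(59.0)), (-30, np.float64(59.0)), (0, np.float64(62.0)), (30, np.float64(62.0)), (60, np.float64(63.0)), (90, np.float64(63.0)), (120, np.float64(65.0)), (150, np.float64(9.0))]
[461.01786924 236.89237988] [461.6 236.9  59.2]
70 [(-150, np.float64(59.0)), (-120, np.float64(57.0)), (-90, np.float64(57.0)), (-60, np.float64(58.0)), (-30, np.float64(59.0)), (0, np.float64(61.0)), (30, np.float64(62.0)), (60, np.float64(62.0)), (90, np.float64(63.0)), (120, np.float64(62.0)), (150, np.float64(9.0))]
[460.59359789 236.60240449] [461.7 236.6  58.8]
```

Converted, -1 mm is -0.01, 38 mm is 0.38.

```bash
python3 shift.py '[[0,0,0,-0.005,0,0.15,0],[0,0,0,-0.01,0,0.3,0],[0,0,0,-0.01,0,0.38,0],[0,0,0,-0.01,0,0.38,0],[0,0,0,-0.01,0,0.38,0]]'
cat > sau.py <<'E'
from cell import robot;from h import *;import sys
from scipy.optimize import least_squares
z=float(sys.argv[1]);c=robot.capture("top");np.savez("top2.npz",**c)
H,S,V=cv2.split(cv2.cvtColor(c["image"],cv2.COLOR_BGR2HSV))
m=max(blobs((H>90)&(H<118)&(S>60)&(V>30),300),key=lambda b:b[0][4])[2]
e=ray(c,edge(m),z);a=np.degrees(np.arctan2(e[:,1]-234,e[:,0]-461));r=np.hypot(e[:,0]-461,e[:,1]-234)
k=(abs(a)<float(sys.argv[2]))&(r>50);s=least_squares(lambda p:np.hypot(e[k,0]-p[0],e[k,1]-p[1])-59.8,[461,234],loss="soft_l1").x;print(s,circ(e[k]))
P=cloud(c);f=m&(np.hypot(P[...,0]-461,P[...,1]-234)<48);q=P[f];print("plane",np.linalg.lstsq(np.c_[q[:,:2]-[461,234],np.ones(len(q))],q[:,2],rcond=None)[0].round(3))
E
python3 sau.py 40 120
```

```text
clock: 7.15
tool_pos: [403.1, 233.5, 33.1]
tool_rot: [3.141, -0.001, 1.57]
ft_force: [-0.5, -0.7, -1.8]
finger_gap: 4.3
grasp_force: 49.5
[461.83624057 236.93569412] [462.6 237.   59.1]
plane [-1.1000e-01  1.5000e-02  2.6998e+01]
```

```bash
python3 - <<'E'
from h import *
c=np.load("top2.npz");H,S,V=cv2.split(cv2.cvtColor(c["image"],cv2.COLOR_BGR2HSV))
m=max(blobs((H>90)&(H<118)&(S>60)&(V>30),300),key=lambda b:b[0][4])[2];P=cloud(c)
X,Y,Z=P[...,0],P[...,1],P[...,2]
for x0 in range(400,525,10):
  k=m&(X>=x0)&(X<x0+10)&(abs(Y-225)<25);print(x0,k.sum(),np.percentile(Z[k],[10,50,90]).round(1) if k.any() else "")
k=m&(X>510);print(np.percentile(Z[k],[50,90,100]))
for a,b in((170,182),(182,200),(270,285),(285,298)):
  k=m&(Y>=a)&(Y<b);print("y",a,np.percentile(Z[k],[10,50,90]))
E
```

```text
400 7 [37.8 41.5 43.9]
410 38 [26.7 30.4 42.6]
420 52 [25.2 27.7 30.2]
430 51 [24.3 26.9 28.8]
440 59 [24.7 27.  30. ]
450 60 [23.5 25.6 28.3]
460 72 [22.5 24.4 28.1]
470 71 [21.8 24.4 26.8]
480 68 [21.3 23.3 25.3]
490 72 [20.9 22.7 24.9]
500 74 [19.8 22.5 25. ]
510 61 [20.9 24.4 35.6]
520 14 [33.9 35.5 37. ]
[26.96472406 36.57664739 41.70705679]
y 170 [37.4573453  39.72329021 40.58618325]
y 182 [22.6994557  25.78784711 38.45504517]
y 270 [22.76976186 25.85923993 30.36872171]
y 285 [24.45701099 32.11764618 41.27078953]
```

Converted, 4 mm is 0.04, -2.5 mm is -0.025.

```bash
python3 shift.py '[[-0.03,0,0,-0.01,-0.004,0,0],[-0.07,0,0,-0.025,-0.008,0,0],[-0.07,0,0,-0.025,-0.008,0.04,0],[-0.07,0,0,-0.025,-0.008,0.04,0]]'
python3 sau.py 37 120
```

```text
clock: 7.6
tool_pos: [401.7, 231.3, 28.4]
tool_rot: [3.072, -0.0, 1.571]
ft_force: [-0.1, -0.6, -2.2]
finger_gap: 4.2
grasp_force: 49.5
[460.63806587 235.57960315] [461.2 235.6  59.3]
plane [-3.000e-02  1.300e-02  2.527e+01]
```

Converted, 8 mm is 0.08, 2 mm is 0.02.

```bash
python3 shift.py '[[0,0,0,-0.01,0,0.02,0],[0,0,0,-0.01,0,0.04,0],[0,0,0,-0.01,0,0.05,0],[0,0,0,-0.01,0,0.06,0],[0,0,0,-0.01,0,0.07,0],[0,0,0,-0.01,0,0.08,0],[0,0,0,-0.01,0,0.08,0],[0,0,0,-0.01,0,0.08,0]]'
python3 sau.py 31 120
```

```text
clock: 8.45
tool_pos: [402.0, 230.1, 21.3]
tool_rot: [3.072, -0.001, 1.571]
ft_force: [-2.9, -0.8, 12.9]
finger_gap: 4.3
grasp_force: 51.6
[460.86509414 234.44467969] [461.2 234.4  59.5]
plane [-1.5000e-02  9.0000e-03  1.9923e+01]
```

Converted, -180 mm is -1.8, -130 mm is -1.3.

```bash
python3 shift.py '[[0,0,0,0,0,-0.005,8],[0,0,0,0,0,-0.005,14],[0,0,0,0,0,-0.005,22],[0,0,0,0,0,-0.005,24],[0,0,0,0,0,-0.1,24],[0.035,0,0,0,0,-0.4,30],[0.07,0,0,0,0,-0.8,30],[0.07,0,0,0,-0.1,-1.3,30],[0.07,0,0,0,-0.1,-1.8,30]]'
python3 sau.py 31 170;python3 - <<'E'
import cv2,numpy as np
c=np.load('top2.npz');cv2.imwrite('pics/p2.png',cv2.resize(c["image"][190:290,160:330],None,fx=4,fy=4,interpolation=2))
E
```

```text
clock: 9.4
tool_pos: [377.8, 229.2, 199.6]
tool_rot: [-3.138, 0.002, 1.57]
ft_force: [0.4, 1.4, -0.9]
finger_gap: 30.3
grasp_force: 0.0
[461.48212076 234.11034561] [461.5 234.2  59.4]
plane [-2.0000e-02 -1.7000e-02  1.8462e+01]
```

View pics/p2.png

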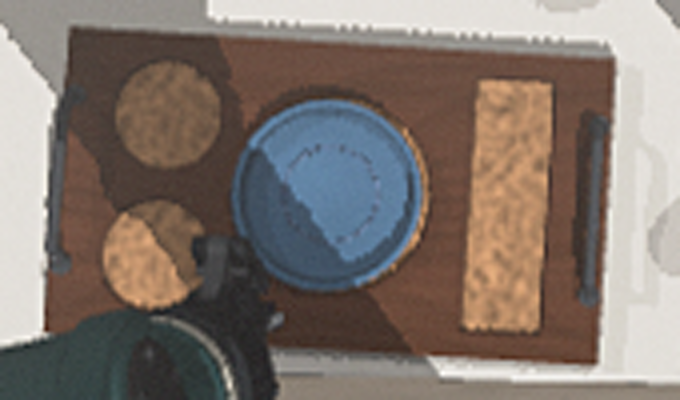

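The saucer sits in the big place with an even ring of cork around it. Next is the white mug, pinched on its far wall.

```bash
python3 shift.py '[[0,0,0,-0.5,0.4,-0.08,30],[0,0,0,-1,0.9,-0.08,30],[0,0,0,-1.5,1,-0.08,30],[0,0,0,-2,1.1,-0.08,30],[0,0,0,-2.5,1.15,-0.08,30],[0,0,0,-3,1.2,-0.08,30],[0,0,0,-3.5,1.3,-0.08,30],[0,0,0,-3.94,1.45,0.1,30],[0,0,0,-3.94,1.647,0.5,30],[0,0,0,-3.94,1.647,0.8,30],[0,0,0,-3.94,1.647,0.8,30],[0,0,0,-3.94,1.647,0.8,30]]' 60
python3 - <<'E'
from cell import robot;from h import *
from cell import robot
s=robot.capture("side");t=robot.capture("top")
cv2.imwrite("pics/p3.png",cv2.resize(cv2.hconcat([s["image"][150:270,270:430],t["image"][180:300,300:460]]),None,fx=2.4,fy=2.4,interpolation=2))
E
```

```text
clock: 10.65
tool_pos: [543.4, -163.4, 118.1]
tool_rot: [-3.139, -0.001, 1.571]
ft_force: [-0.0, -0.5, 0.3]
finger_gap: 29.9
grasp_force: 0.0
```

View pics/p3.png

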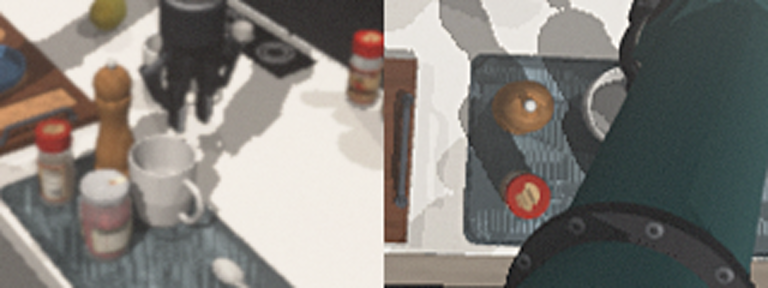

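The fingers are above the mug's far rim, so I'll descend and pinch.

Converted, 57 mm is 0.57, 45 mm is 0.45.

```bash
python3 shift.py '[[0,0,0,0,0,0.15,30],[0,0,0,0,0,0.3,30],[0,0,0,0,0,0.45,30],[0,0,0,0,0,0.57,30],[0,0,0,0,0,0.57,30],[0,0,0,0,0,0.57,0],[0,0,0,0,0,0.57,0],[0,0,0,0,0,0.57,0],[0,0,0,0,0,0.57,0],[0,0,0,0,0,0.57,0],[0,0,0,0,0,0.57,0]]'
```

```text
clock: 11.85
tool_pos: [541.5, -164.2, 63.1]
tool_rot: [-3.137, -0.003, 1.57]
ft_force: [-5.4, 0.7, 16.5]
finger_gap: 3.7
grasp_force: 59.0
```

Converted, -200 mm is -2, 180 mm is 1.8.

```bash
python3 shift.py '[[0,0,0,0,0,-0.08,0],[0,0,0,0,0,-0.25,0],[0,0,0,0,0,-0.55,0],[0,0,0,0,0,-0.9,0],[0,0,0,0,-0.2,-1.25,0],[0,0,0,0,-0.45,-1.6,0],[0,0,0,0,-0.6,-1.85,0],[0,0,0,0.2,-0.64,-2,0],[0,0,0,0.5,-0.64,-2.05,0],[0,0,0,0.9,-0.64,-2.05,0],[0,0,0,1.35,-0.64,-2.05,0],[0,0,0.03,1.8,-0.64,-2.05,0],[0,0,0.06,2.25,-0.6,-2.05,0],[0,0,0.09,2.7,-0.55,-1.9,0],[0,0,0.09,3.1,-0.5,-1.7,0],[0,0,0.09,3.5,-0.44,-1.4,0],[0,0,0.09,3.8,-0.44,-1.1,0],[0,0,0.09,3.945,-0.437,-0.85,0],[0,0,0.09,3.945,-0.437,-0.75,0],[0,0,0.09,3.945,-0.437,-0.75,0]]'
cat > mug.py <<'E'
from cell import robot;from h import *;import sys
zr=float(sys.argv[1])
for n in("top","side"):
  c=robot.capture(n);np.savez(n+"3.npz",**c);P=cloud(c);X,Y,Z=P[...,0],P[...,1],P[...,2]
  H,S,V=cv2.split(cv2.cvtColor(c["image"],cv2.COLOR_BGR2HSV))
  b=(abs(X-461)<75)&(abs(Y-234)<80)&(S<50)&(V>70)
  m=b&(Z>zr-8)&(Z<zr+8);print(n,"rim",m.sum(),circ(P[m]) if m.sum()>20 else "",np.median(Z[m]))
  h=b&(Y<188)&(Z>zr-60)&(Z<zr);print("handle",h.sum(),np.median(P[h],0).round(1) if h.any() else "",P[h].min(0).round(1) if h.any() else "")
  cv2.imwrite(f"pics/{n}3.png",c["image"])
a=cv2.imread("pics/top3.png")[180:300,170:350];b=cv2.imread("pics/side3.png")[100:220,200:380]
cv2.imwrite("pics/p4_%d.png"%zr,cv2.resize(cv2.hconcat([a,b]),None,fx=2.1,fy=2.1,interpolation=2))
E
python3 mug.py 170
```

```text
clock: 13.85
tool_pos: [499.8, 229.4, 135.2]
tool_rot: [-3.14, 0.002, 1.481]
ft_force: [-0.6, -1.5, -2.1]
finger_gap: 2.3
grasp_force: 60.6
top rim 52 [462.8 233.2  38.9] 165.556662630702
handle 56 [462.  172.6 149.2] [457.2 160.4 110.4]
side rim 76 [462.1 230.9  38.5] 165.426490951291
handle 33 [458.5 164.4 141.6] [454.5 156.4 112.2]
```

View pics/p4_170.png

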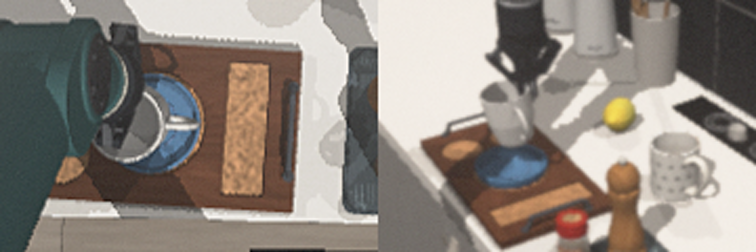

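The mug hangs upright over the saucer with its handle pointing right. I'll lower it and re-measure.

```bash
python3 shift.py '[[0,0,0,0.005,-0.005,0.15,0],[0,0,0,0.01,-0.01,0.3,0],[0,0,0,0.01,-0.01,0.42,0],[0,0,0,0.01,-0.01,0.5,0],[0,0,0,0.01,-0.01,0.5,0],[0,0,0,0.01,-0.01,0.5,0]]'
python3 mug.py 118; python3 - <<'E'
from h import *
c=np.load("top3.npz");P=cloud(c);X,Y,Z=P[...,0],P[...,1],P[...,2]
m=(abs(np.hypot(X-461.5,Y-233.5)-39)<3)&(Z>105)&(Z<130)&(X<485)
q=P[m];print(np.linalg.lstsq(np.c_[q[:,:2]-[461,234],np.ones(len(q))],q[:,2],rcond=None)[0].round(3))
E
```

```text
clock: 14.55
tool_pos: [500.4, 231.4, 86.7]
tool_rot: [3.141, -0.0, 1.48]
ft_force: [0.2, 1.1, -2.1]
finger_gap: 2.2
grasp_force: 60.5
top rim 80 [463.5 235.2  39.2] 113.71957997347438
handle 42 [461.4 172.8  99.1] [458.7 162.7  59.8]
side rim 92 [461.5 234.9  38.6] 113.66311286995915
handle 31 [459.5 169.5  89.3] [452.3 161.9  61.3]
[ 3.90000e-02 -4.30000e-02  1.12126e+02]
```

Converted, 5 mm is 0.05, 4 mm is 0.04.

```bash
python3 shift.py '[[0.02,0,0,-0.005,-0.01,0,0],[0.04,0,0,-0.01,-0.02,0,0],[0.04,0,0,-0.01,-0.02,0.02,0],[0.04,0,0,-0.01,-0.02,0.04,0],[0.04,0,0,-0.01,-0.02,0.05,0],[0.04,0,0,-0.01,-0.02,0.05,0],[0.04,0,0,-0.01,-0.02,0.05,0]]'
python3 shift.py '[[0,0,0,0,0,0.007,0],[0,0,0,0,0,0.014,0],[0,0,0,0,0,0.014,0]]'; python3 mug.py 109
```

```text
clock: 15.35
tool_pos: [497.6, 230.9, 81.1]
tool_rot: [-3.101, 0.0, 1.481]
ft_force: [-0.6, 0.4, -2.4]
finger_gap: 2.3
grasp_force: 60.4
clock: 15.65
tool_pos: [498.2, 230.9, 80.3]
tool_rot: [-3.102, -0.001, 1.481]
ft_force: [0.5, -0.1, 2.1]
finger_gap: 2.3
grasp_force: 61.6
top rim 127 [462.4 234.1  39. ] 107.95781816796585
handle 50 [461.2 174.7  94.1] [456.2 161.4  50.7]
side rim 151 [460.3 234.   39.2] 106.78385232587914
handle 35 [457.3 168.3  84.4] [452.2 160.1  50.5]
```

The manual's scale: shifts go in units of 100 mm. Converting my numbers, 1 mm is 0.01, 0.6 mm is 0.006.

```bash
python3 shift.py '[[0,0,0,0,0,0.006,0],[0,0,0,0,0,0.01,0],[0,0,0,0,0,0.01,0]]'; python3 shift.py '[[0,0,0,0,0,0,5],[0,0,0,0,0,0,9],[0,0,0,0,0,0,16],[0,0,0,0,0,0,24],[0,0,0,0,0,0,28],[-0.01,0,0,0,0,-0.1,28],[-0.04,0,0,0,0,-0.3,28],[-0.04,0,0,0,0,-0.6,28],[-0.04,0,0,0,0,-1,28],[-0.04,0,-0.09,-0.4,-0.2,-1.3,60],[-0.04,0,-0.09,-0.8,-0.2,-1.3,85],[-0.04,0,-0.09,-1.2,-0.2,-1.3,85],[-0.04,0,-0.09,-1.6,-0.2,-1.3,85]]'; python3 mug.py 109
```

```text
clock: 16.05
tool_pos: [498.7, 231.0, 79.8]
tool_rot: [-3.103, -0.001, 1.48]
ft_force: [1.1, -0.5, 7.2]
finger_gap: 2.5
grasp_force: 63.9
clock: 17.35
tool_pos: [468.1, 71.7, 210.6]
tool_rot: [3.14, -0.003, 1.572]
ft_force: [0.2, -0.2, -0.5]
finger_gap: 83.6
grasp_force: 0.0
top rim 178 [469.2 232.8  38.8] 108.17550914521837
handle 0  
side rim 112 [465.9 232.7  38.9] 106.54595567120037
handle 35 [461.3 166.8  80.7] [458.3 158.3  49.3]
```

View pics/p4_109.png

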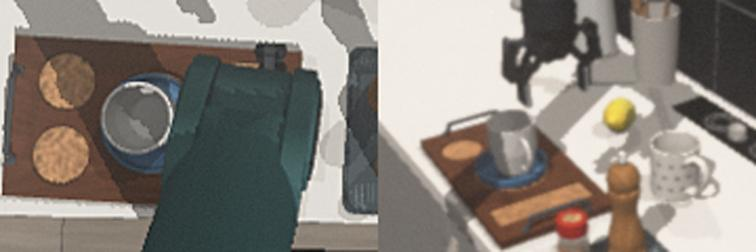

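The mug stands upright in the saucer, but when released it settled about 6 mm too far back. I'll re-pinch it, lift it slightly and shift it by that amount.

```bash
python3 shift.py '[[0,0,0,0.45,0.2,0,28],[0,0,0,0.9,0.38,0,28],[0,0,0,1.35,0.38,0,28],[0,0,0,1.615,0.38,0.3,28],[0,0,0,1.615,0.38,0.75,28],[0,0,0,1.615,0.38,1,28],[0,0,0,1.615,0.38,1.2,28],[0,0,0,1.615,0.38,1.35,28],[0,0,0,1.615,0.38,1.35,28],[0,0,0,1.615,0.38,1.35,0],[0,0,0,1.615,0.38,1.35,0],[0,0,0,1.615,0.38,1.35,0],[0,0,0,1.615,0.38,1.35,0],[0,0,0,1.615,0.38,1.35,0]]' 40
python3 mug.py 109
```

```text
clock: 18.85
tool_pos: [505.2, 234.5, 76.9]
tool_rot: [-3.138, -0.003, 1.571]
ft_force: [-3.8, 0.0, 10.8]
finger_gap: 4.8
grasp_force: 39.7
top rim 114 [469.  233.7  38.6] 108.68785036789207
handle 39 [463.7 175.5  95.1] [461.  163.1  53.1]
side rim 121 [466.1 233.5  39.4] 106.72573197992
handle 34 [459.7 167.8  80.5] [455.9 159.8  50.3]
```

Converted, -6 mm is -0.06, -4 mm is -0.04.

```bash
python3 shift.py '[[0,0,0,0,0,-0.03,0],[0,0,0,0,0,-0.06,0],[0,0,0,0,-0.03,-0.06,0],[0,0,0,0,-0.065,-0.06,0],[0,0,0,0,-0.065,-0.06,0],[0,0,0,0,-0.065,-0.04,0],[0,0,0,0,-0.065,-0.025,0],[0,0,0,0,-0.065,-0.015,0],[0,0,0,0,-0.065,-0.005,0],[0,0,0,0,-0.065,-0.005,0]]'; python3 mug.py 109
```

```text
clock: 19.95
tool_pos: [507.9, 234.9, 80.2]
tool_rot: [3.128, -0.006, 1.568]
ft_force: [2.2, -2.1, 26.4]
finger_gap: 3.2
grasp_force: 62.3
top rim 114 [471.1 234.5  38.8] 108.1992035404948
handle 41 [466.2 175.5  93.5] [463.4 163.1  51.1]
side rim 135 [468.5 234.9  39.5] 106.30099254158758
handle 35 [462.8 167.1  82.8] [459.1 159.8  49. ]
```

```bash
python3 - <<'E'
from cell import robot
import numpy as np
s=robot.sense();print({k:np.round(v,3).tolist() for k,v in s.items()})
E
python3 shift.py '[[0,0,0,0,0,0,0],[0,0,0,0,0,0,0],[0,0,0,0,0,0,0]]'
```

```text
{'clock': 20.05, 'joints': [-0.801, 0.643, 0.402, 2.108, -0.537, 0.473, 0.008], 'joint_velocities': [0.0, -0.001, -0.001, 0.001, 0.0, -0.0, -0.001], 'tau': [-1.79, -32.511, 1.563, -5.17, -0.46, -0.337, -0.069], 'tool_pos': [507.853, 234.918, 80.254], 'tool_rot': [3.127, -0.006, 1.568], 'ft_force': [3.074, -2.119, 25.986], 'moment': [-0.65, 0.564, 0.03], 'grasp_force': 61.862, 'finger_gap': 3.138}
clock: 20.35
tool_pos: [507.8, 234.9, 80.3]
tool_rot: [3.127, -0.006, 1.568]
ft_force: [3.1, -2.3, 26.5]
finger_gap: 3.7
grasp_force: 61.7
```

Converted, -3 mm is -0.03, -1.5 mm is -0.015.

```bash
python3 shift.py '[[0,0,0,0,0,-0.015,0],[0,0,0,0,0,-0.03,0],[0,0,0,0,0,-0.03,0]]'; python3 shift.py '[[0,0,0,0,0,0,6],[0,0,0,0,0,0,10],[0,0,0,0,0,0,16],[0,0,0,0,0,0,20],[0,0,0,0,0,0,20],[0,0,0,0,0,0,20]]'; python3 mug.py 109
```

```text
clock: 20.65
tool_pos: [505.7, 234.8, 81.7]
tool_rot: [3.131, -0.005, 1.569]
ft_force: [2.7, -2.4, 16.4]
finger_gap: 3.7
grasp_force: 46.2
clock: 21.25
tool_pos: [499.9, 234.6, 78.1]
tool_rot: [-3.141, -0.002, 1.571]
ft_force: [0.2, 0.3, 1.0]
finger_gap: 20.2
grasp_force: 0.3
top rim 93 [470.7 233.2  39. ] 107.76887608969908
handle 38 [468.5 174.6  92.6] [465.8 162.2  51.9]
side rim 137 [467.8 232.9  39.6] 106.51877263546052
handle 33 [464.4 169.2  84.1] [459.8 159.2  51.4]
```

View pics/p4_109.png

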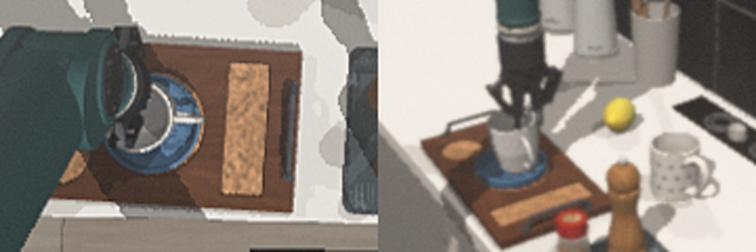

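The arm's compliance under the pressing force explains the drift. I'll re-pinch, lift, shift −8 mm, and release at first touch.

```bash
python3 shift.py '[[0,0,0,-0.01,0.08,0,24],[0,0,0,-0.01,0.08,0.01,24],[0,0,0,-0.01,0.08,0.01,0],[0,0,0,-0.01,0.08,0.01,0],[0,0,0,-0.01,0.08,0.01,0],[0,0,0,-0.01,0.08,0.01,0],[0,0,0,-0.01,0.08,0.01,0],[0,0,0,-0.01,0.08,-0.03,0],[0,0,0,-0.01,0.08,-0.07,0],[0,0,0,-0.01,0.08,-0.09,0],[0,0,0,-0.01,0.04,-0.09,0],[0,0,0,-0.01,0,-0.09,0],[0,0,0,-0.01,0,-0.09,0],[0,0,0,-0.01,0,-0.09,0]]' 60; python3 mug.py 117
```

```text
clock: 22.75
tool_pos: [499.7, 233.5, 87.0]
tool_rot: [-3.141, -0.001, 1.571]
ft_force: [0.2, -0.1, -2.6]
finger_gap: 2.2
grasp_force: 61.9
top rim 113 [462.6 233.3  38.9] 113.74204113376327
handle 41 [465.9 173.1  99.8] [461.1 162.5  59.5]
side rim 122 [460.3 232.1  38.9] 113.58514005120054
handle 32 [462.7 167.3  90.1] [456.7 158.3  60.7]
```

Converted, 4 mm is 0.04, -2 mm is -0.02.

```bash
python3 shift.py '[[0.03,0,0,-0.006,-0.01,0,0],[0.06,0,0.03,-0.013,-0.02,0,0],[0.06,0,0.06,-0.013,-0.02,0.02,0],[0.06,0,0.06,-0.013,-0.02,0.04,0],[0.06,0,0.06,-0.013,-0.02,0.04,0]]'; python3 mug.py 112;python3 - <<'E'
from h import *
for n in("top","side"):
  c=np.load(f"{n}3.npz");P=cloud(c);X,Y,Z=P[...,0],P[...,1],P[...,2]
  m=(abs(np.hypot(X-461.5,Y-233.5)-39)<3)&(Z>100)&(Z<125)&(X<485)
  q=P[m];print(m.sum(),np.linalg.lstsq(np.c_[q[:,:2]-[461,234],np.ones(len(q))],q[:,2],rcond=None)[0].round(3))
E
```

```text
clock: 23.35
tool_pos: [497.5, 232.2, 82.8]
tool_rot: [-3.081, 0.001, 1.511]
ft_force: [-0.1, 0.1, -3.7]
finger_gap: 2.0
grasp_force: 62.0
top rim 136 [462.1 234.   38.9] 112.05129054004118
handle 45 [461.2 174.5  97.5] [456.2 162.9  56.8]
side rim 154 [459.3 232.9  39.1] 110.54697142726204
handle 35 [457.  170.2  89. ] [451.2 161.9  53. ]
132 [ 6.00000e-03 -2.40000e-02  1.10497e+02]
112 [ 3.40000e-02 -4.00000e-03  1.08684e+02]
```

Converted, 2 mm is 0.02, 1 mm is 0.01.

```bash
python3 shift.py '[[0,0,0,0.003,-0.005,0.01,0],[0,0,0,0.003,-0.005,0.02,0],[0,0,0,0.003,-0.005,0.02,0]]'; python3 shift.py '[[0,0,0,0,0,0.005,0],[0,0,0,0,0,0.01,0],[0,0,0,0,0,0.01,0]]'
```

```text
clock: 23.75
tool_pos: [497.3, 232.7, 81.2]
tool_rot: [-3.081, 0.0, 1.511]
ft_force: [0.2, -0.1, -2.6]
finger_gap: 2.2
grasp_force: 62.0
clock: 24.05
tool_pos: [497.4, 232.6, 80.3]
tool_rot: [-3.082, 0.0, 1.511]
ft_force: [-0.0, 0.2, -2.7]
finger_gap: 2.0
grasp_force: 62.0
```

Converted, 1 mm is 0.01, 0.5 mm is 0.005.

```bash
python3 shift.py '[[0,0,0,0,0,0.005,0],[0,0,0,0,0,0.01,0],[0,0,0,0,0,0.01,0]]'; python3 shift.py '[[0,0,0,0,0,0.004,0],[0,0,0,0,0,0.008,0],[0,0,0,0,0,0.008,0]]'
```

```text
clock: 24.35
tool_pos: [497.4, 232.6, 79.3]
tool_rot: [-3.082, 0.0, 1.511]
ft_force: [0.3, -0.7, -2.6]
finger_gap: 2.1
grasp_force: 62.0
clock: 24.65
tool_pos: [497.4, 232.6, 78.5]
tool_rot: [-3.082, -0.0, 1.511]
ft_force: [-0.0, 0.0, -2.7]
finger_gap: 2.0
grasp_force: 62.1
```

Converted, 1 mm is 0.01, 0.5 mm is 0.005.

```bash
python3 shift.py '[[0,0,0,0,0,0.005,0],[0,0,0,0,0,0.01,0],[0,0,0,0,0,0.01,0]]'; python3 shift.py '[[0,0,0,0,0,0.005,0],[0,0,0,0,0,0.01,0],[0,0,0,0,0,0.01,0]]'; python3 mug.py 109
```

```text
clock: 24.95
tool_pos: [497.8, 232.7, 78.1]
tool_rot: [-3.082, -0.001, 1.511]
ft_force: [0.6, 0.4, 3.6]
finger_gap: 2.0
grasp_force: 62.4
clock: 25.25
tool_pos: [498.2, 232.7, 77.7]
tool_rot: [-3.083, -0.001, 1.51]
ft_force: [0.2, -1.0, 9.6]
finger_gap: 2.2
grasp_force: 63.1
top rim 126 [462.6 234.4  38.8] 107.97275526221425
handle 42 [461.2 174.9  91.9] [456.3 163.5  49. ]
side rim 133 [460.3 233.6  39.1] 106.38674097673851
handle 34 [457.3 168.3  81. ] [452.5 161.5  49.4]
```

Converted, -0.8 mm is -0.008.

```bash
python3 shift.py '[[0,0,0,0,0,-0.008,0],[0,0,0,0,0,-0.008,0],[0,0,0,0,0,-0.008,4],[0,0,0,0,0,-0.008,6],[0,0,0,0,0,-0.008,10],[0,0,0,0,0,-0.008,16],[0,0,0,0,0,-0.008,24],[0,0,0,0,0,-0.008,24]]'; python3 mug.py 109
```

```text
clock: 26.15
tool_pos: [496.8, 232.6, 77.1]
tool_rot: [-3.081, 0.0, 1.511]
ft_force: [-0.1, -0.1, 0.1]
finger_gap: 23.7
grasp_force: 0.0
top rim 107 [467.6 234.9  38.6] 108.66330613267682
handle 39 [463.7 176.3  93.7] [461.  163.8  73.4]
side rim 134 [464.2 235.   39.1] 106.69610484553628
handle 33 [459.6 170.7  76.7] [456.  160.6  50.3]
```

The release rocks the mug back by about 4 mm. I'll slide it the last bit on its foot instead, with a light pinch and no lifting.

```bash
python3 shift.py '[[0,0,0,0,0.075,0,24],[0,0,0,0,0.075,0,24],[0,0,0,0,0.075,-0.02,0],[0,0,0,0,0.075,-0.03,0],[0,0,0,0,0.075,-0.03,0],[0,0,0,0,0.075,-0.03,0],[0,0,0,0,0.075,-0.03,0],[0,0,0,0,0.06,-0.03,0],[0,0,0,0,0.045,-0.03,0],[0,0,0,0,0.03,-0.03,0],[0,0,0,0,0.015,-0.03,0],[0,0,0,0,0.015,-0.03,0]]' 20; python3 mug.py 109
```

```text
clock: 27.45
tool_pos: [502.0, 232.6, 81.3]
tool_rot: [-3.088, -0.001, 1.51]
ft_force: [1.0, 0.3, 6.5]
finger_gap: 3.5
grasp_force: 18.9
top rim 125 [466.3 234.4  38.8] 108.35767088837078
handle 38 [463.7 175.3  93.3] [461.  163.7  50.6]
side rim 139 [462.9 233.6  39.3] 106.83325735994458
handle 34 [460.1 168.2  80.5] [456.1 159.9  50.3]
```

```bash
python3 shift.py '[[0,0,0,0,-0.015,-0.005,0],[0,0,0,0,-0.03,-0.005,0],[0,0,0,0,-0.045,-0.005,0],[0,0,0,0,-0.06,-0.005,0],[0,0,0,0,-0.07,-0.005,0],[0,0,0,0,-0.07,-0.005,0]]' 20; python3 mug.py 109
```

```text
clock: 28.15
tool_pos: [499.1, 233.1, 83.4]
tool_rot: [-3.096, -0.003, 1.509]
ft_force: [4.0, -0.2, 10.4]
finger_gap: 2.8
grasp_force: 20.0
top rim 123 [463.3 234.7  38.9] 108.17240320992913
handle 39 [461.3 174.4  93.3] [458.6 163.3  51.7]
side rim 150 [460.2 234.1  38.9] 107.17996516075488
handle 37 [457.6 168.7  81.9] [453.6 160.4  50.5]
```

Converted, -40 mm is -0.4, -15 mm is -0.15.

```bash
python3 shift.py '[[0,0,0,0,0.01,-0.01,5],[0,0,0,0,0.01,-0.01,9],[0,0,0,0,0.02,-0.01,16],[0,0,0,0,0.03,-0.01,24],[0,0,0,0,0.03,-0.01,24],[0,0,0,0,0.03,-0.15,24],[0,0,0,0,0.03,-0.4,24]]'; python3 mug.py 109
```

```text
clock: 28.95
tool_pos: [495.9, 232.1, 120.5]
tool_rot: [-3.078, 0.002, 1.511]
ft_force: [-0.5, 0.2, 0.6]
finger_gap: 23.8
grasp_force: 0.0
top rim 92 [469.7 234.9  38.8] 108.61151108500613
handle 35 [466.  175.5  93.7] [463.4 163.7  76.8]
side rim 123 [465.7 234.2  39. ] 105.50128333279615
handle 32 [461.  168.8  82.3] [457.2 161.   50. ]
```

Held upright, the pads tilt the tapered wall to vertical. I'll tilt the tool to match the wall (about 0.11 rad in all), then re-pinch, lift, shift and set down.

```bash
python3 shift.py '[[0.03,0,0,0,0.09,0,24],[0.05,0,0,0,0.097,0.15,24],[0.05,0,0,0,0.097,0.3,24],[0.05,0,0,0,0.097,0.42,24],[0.05,0,0,0,0.097,0.42,24],[0.05,0,0,0,0.097,0.42,0],[0.05,0,0,0,0.097,0.41,0],[0.05,0,0,0,0.097,0.4,0],[0.05,0,0,0,0.097,0.39,0],[0.05,0,0,0,0.097,0.39,0],[0.05,0,0,0,0.097,0.39,0]]' 60; python3 mug.py 109;  python3 shift.py '[[0,0,0,0,0,-0.03,0],[0,0,0,0,0,-0.06,0],[0,0,0,0,0,-0.08,0],[0,0,0,0,0,-0.08,0]]'; python3 mug.py 117
```

```text
clock: 30.15
tool_pos: [504.9, 232.3, 81.6]
tool_rot: [-3.032, -0.0, 1.511]
ft_force: [-0.2, -0.3, -2.5]
finger_gap: 2.2
grasp_force: 56.5
top rim 159 [470.5 233.6  38.7] 110.38347113208886
handle 34 [468.4 175.8  96.5] [465.8 163.3  51.6]
side rim 163 [467.8 233.5  39.5] 108.60046434637111
handle 35 [463.1 168.4  81.4] [460.8 157.7  49.4]
clock: 30.65
tool_pos: [506.0, 232.2, 89.8]
tool_rot: [-3.032, -0.0, 1.511]
ft_force: [-0.7, 0.9, -3.1]
finger_gap: 2.3
grasp_force: 56.7
top rim 160 [471.5 234.   38.8] 117.87281406847413
handle 41 [468.6 176.3 103.4] [465.9 162.8  58.7]
side rim 160 [468.4 233.4  39.5] 115.69105262456603
handle 33 [465.6 170.2  92.3] [462.1 161.6  59.7]
```

Converted, 8 mm is 0.08, -7.5 mm is -0.075.

```bash
python3 shift.py '[[0,0,0,0.005,-0.04,0,0],[0,0,0,0.005,-0.075,0,0],[0,0,0,0.005,-0.075,0.03,0],[0,0,0,0.005,-0.075,0.06,0],[0,0,0,0.005,-0.075,0.07,0],[0,0,0,0.005,-0.075,0.08,0],[0,0,0,0.005,-0.075,0.08,0]]'; python3 shift.py '[[0,0,0,0,0,0.005,0],[0,0,0,0,0,0.01,0],[0,0,0,0,0,0.01,0]]'; python3 mug.py 109
```

```text
clock: 31.45
tool_pos: [497.3, 233.1, 82.0]
tool_rot: [-3.031, 0.0, 1.511]
ft_force: [0.2, 0.3, -2.1]
finger_gap: 1.8
grasp_force: 56.5
clock: 31.75
tool_pos: [497.2, 233.2, 81.2]
tool_rot: [-3.032, 0.0, 1.511]
ft_force: [-0.6, -0.2, -3.3]
finger_gap: 2.0
grasp_force: 56.5
top rim 155 [462.7 234.9  38.6] 109.73093441267532
handle 39 [461.2 173.7  95.1] [456.4 163.6  74.7]
side rim 157 [459.4 234.3  38.8] 106.8988040741768
handle 34 [456.  168.2  81.2] [452.2 163.1  51.6]
```

Converted, 1 mm is 0.01, 0.5 mm is 0.005.

```bash
python3 shift.py '[[0,0,0,0,0.003,0.005,0],[0,0,0,0,0.003,0.01,0],[0,0,0,0,0.003,0.01,0]]'; python3 shift.py '[[0,0,0,0,0,0.004,0],[0,0,0,0,0,0.008,0],[0,0,0,0,0,0.008,0]]'
```

```text
clock: 32.15
tool_pos: [497.4, 233.1, 80.1]
tool_rot: [-3.032, 0.0, 1.511]
ft_force: [-0.5, 0.3, -3.5]
finger_gap: 2.3
grasp_force: 56.6
clock: 32.45
tool_pos: [497.4, 233.1, 79.5]
tool_rot: [-3.032, -0.0, 1.511]
ft_force: [1.2, 0.3, -2.6]
finger_gap: 1.9
grasp_force: 56.6
```

```bash
python3 shift.py '[[0,0,0,0,0,0.004,0],[0,0,0,0,0,0.008,0],[0,0,0,0,0,0.008,0]]';python3 shift.py '[[0,0,0,0,0,0,4],[0,0,0,0,0,0,6],[0,0,0,0,0,0,10],[0,0,0,0,0,-0.01,16],[0,0,0,0,0,-0.01,24],[0,0,0,0,0,-0.01,24]]'; python3 mug.py 109
```

```text
clock: 32.75
tool_pos: [497.8, 233.2, 79.1]
tool_rot: [-3.033, -0.001, 1.511]
ft_force: [0.2, -0.1, 3.0]
finger_gap: 2.3
grasp_force: 57.3
clock: 33.35
tool_pos: [497.1, 233.1, 79.6]
tool_rot: [-3.031, 0.0, 1.511]
ft_force: [-0.2, -0.3, -0.2]
finger_gap: 23.6
grasp_force: 0.0
top rim 135 [464.4 235.3  38.8] 108.74019856409525
handle 35 [461.2 175.5  94.2] [458.6 163.7  74.7]
side rim 138 [460.9 234.7  38.7] 106.67156372694919
handle 32 [456.5 169.5  81.4] [452.7 161.4  50. ]
```

The mug is centred to within about 2 mm, with its handle pointing right. Next is the jam jar.

Converted, -135 mm is -1.35, -90 mm is -0.9.

```bash
python3 shift.py '[[0,0,0,0,0,-0.2,24],[0,0,0,0,0,-0.5,24],[-0.05,0,-0.02,0,-0.05,-0.9,24],[-0.11,0,-0.06,0,-0.2,-1.35,24],[-0.11,0,-0.06,0,-0.2,-1.35,24],[-0.11,0,-0.06,0,-0.2,-1.35,24]]'; python3 sau.py 31 170; python3 - <<'E'
from h import *
c=np.load("top2.npz");P=cloud(c);X,Y,Z=P[...,0],P[...,1],P[...,2];H,S,V=cv2.split(cv2.cvtColor(c["image"],cv2.COLOR_BGR2HSV))
m=(abs(X-413)<40)&(abs(Y+181)<40)&(Z>93);print("jar",m.sum(),circ(ray(c,edge(m),102)))
E
```

```text
clock: 34.05
tool_pos: [492.0, 234.0, 217.1]
tool_rot: [3.14, -0.005, 1.572]
ft_force: [0.1, -0.3, -0.5]
finger_gap: 24.2
grasp_force: 0.0
[145.00019949 560.03297852] [148.1 563.5  82.9]
plane [0. 0. 0.]
jar 453 [ 413.3 -180.8   27.6]
```

Converted, -415 mm is -4.15, 97 mm is 0.97.

```bash
python3 shift.py '[[0,0,0,-0.45,-0.1,0,60],[0,0,0,-0.95,-0.2,0,85],[0,0,0,-1.45,-0.2,0,85],[0,0,0,-1.95,-0.2,0,85],[0,0,0,-2.45,-0.2,0,85],[0,0,0,-2.95,-0.25,0,85],[0,0,0,-3.4,-0.45,0,85],[0,0,0,-3.85,-0.65,0.1,85],[0,0,0,-4.15,-0.787,0.5,85],[0,0,0,-4.15,-0.787,0.97,85],[0,0,0,-4.15,-0.787,0.97,85],[0,0,0,-4.15,-0.787,0.97,85]]'; python3 - <<'E'
from cell import robot;from h import *
c=robot.capture("side")
cv2.imwrite("pics/p5.png",cv2.resize(c["image"][150:300,230:430],None,fx=3,fy=3,interpolation=2))
E
```

```text
clock: 35.3
tool_pos: [412.4, -181.2, 116.5]
tool_rot: [-3.137, -0.005, 1.57]
ft_force: [-0.4, 0.2, 0.8]
finger_gap: 84.9
grasp_force: 0.0
```

View pics/p5.png

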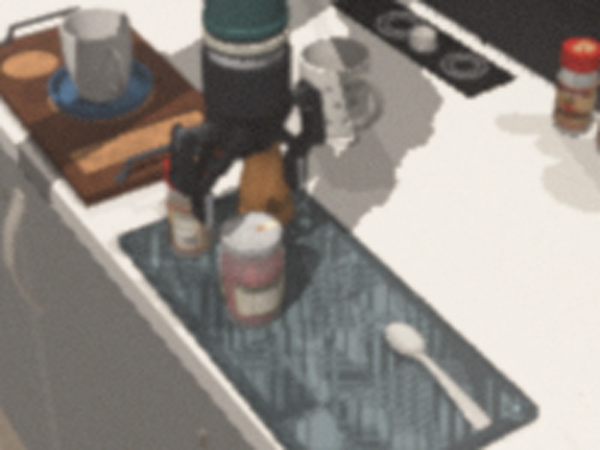

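Converted, 69 mm is 0.69, 60 mm is 0.6.

```bash
python3 shift.py '[[0,0,0,0,0,0.3,85],[0,0,0,0,0,0.6,85],[0,0,0,0,0,0.69,85],[0,0,0,0,0,0.69,85],[0,0,0,0,0,0.69,0],[0,0,0,0,0,0.69,0],[0,0,0,0,0,0.69,0],[0,0,0,0,0,0.69,0],[0,0,0,0,0,0.69,0],[0,0,0,0,0,0.69,0]]' 60
```

```text
clock: 36.35
tool_pos: [413.7, -181.1, 50.5]
tool_rot: [3.14, -0.003, 1.57]
ft_force: [-3.0, 0.5, 11.5]
finger_gap: 57.3
grasp_force: 61.3
```

Converted, 529 mm is 5.29, 500 mm is 5.

```bash
python3 shift.py '[[0,0,0,0,0,-0.1,0],[0,0,0,0,0,-0.4,0],[0,0,0,0,0,-0.8,0],[0,0,0,0,0,-1.2,0],[0,0,0,0.2,0.03,-1.45,0],[0,0,0,0.6,0.06,-1.5,0],[0,0,0,1.05,0.06,-1.5,0],[0,0,0,1.5,0.06,-1.5,0],[0,0,0,1.95,0.06,-1.5,0],[0,0,0,2.4,0.06,-1.5,0],[0,0,0,2.85,0.06,-1.5,0],[0,0,0,3.3,0.06,-1.5,0],[0,0,0,3.75,0.06,-1.5,0],[0,0,0,4.2,0.06,-1.5,0],[0,0,0,4.65,0.06,-1.5,0],[0,0,0,5,0.06,-1.45,0],[0,0,0,5.29,0.06,-1.2,0],[0,0,0,5.29,0.06,-0.8,0],[0,0,0,5.29,0.06,-0.5,0],[0,0,0,5.29,0.06,-0.5,0]]'; python3 - <<'E'
from cell import robot;from h import *
t=robot.capture("top");s=robot.capture("side")
for c in(t,s):
  P=cloud(c);X,Y,Z=P[...,0],P[...,1],P[...,2];H,S,V=cv2.split(cv2.cvtColor(c["image"],cv2.COLOR_BGR2HSV))
  m=((H<9)|(H>170))&(S>70)&(V>60)&(abs(X-419)<60)&(abs(Y-348)<60);print(m.sum(),P[m].mean(0) if m.any() else "")
cv2.imwrite("pics/p6.png",cv2.resize(cv2.hconcat([t["image"][180:300,150:310],s["image"][90:210,190:350]]),None,fx=2.4,fy=2.4,interpolation=2))
E
```

```text
clock: 38.35
tool_pos: [415.9, 346.2, 97.5]
tool_rot: [-3.135, 0.002, 1.572]
ft_force: [-1.1, -0.7, -4.2]
finger_gap: 57.3
grasp_force: 66.9
129 [427.69870863 326.7425897   16.57527871]
26 [402.69984086 342.70183351  16.35837424]
```

View pics/p6.png

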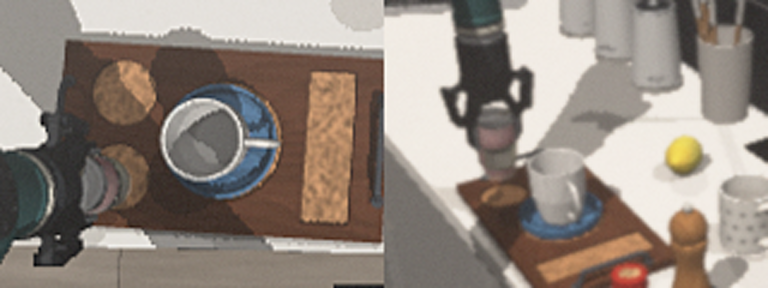

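Converted, 30 mm is 0.3, 20 mm is 0.2.

```bash
python3 shift.py '[[0,0,0,0.01,0.01,0.2,0],[0,0,0,0.01,0.01,0.3,0],[0,0,0,0.01,0.01,0.3,0],[0,0,0,0.01,0.01,0.3,0]]'; python3 - <<'E'
from cell import robot;from h import *
for n in("top","side"):
  c=robot.capture(n)
  P=cloud(c);X,Y,Z=P[...,0],P[...,1],P[...,2];H,S,V=cv2.split(cv2.cvtColor(c["image"],cv2.COLOR_BGR2HSV))
  m=(V>95)&(S<60)&(abs(X-419)<60)&(abs(Y-348)<45)&(Z>30);q=P[m];print(n,m.sum(),q.min(0).round(),q.max(0).round()) 
  m&=Z<110
  for lo,hi in((35,55),(55,75),(75,95)):
    k=m&(Z>lo)&(Z<hi);print(lo,k.sum(),circ(P[k]) if k.sum()>15 else "")
  np.savez(n+"4.npz",**c)
t=np.load("top4.npz")["image"];s=np.load("side4.npz")["image"]
cv2.imwrite("pics/p7.png",cv2.resize(cv2.hconcat([t[215:285,165:235],s[110:180,205:275]]),None,fx=5,fy=5,interpolation=2))
E
```

```text
clock: 38.85
tool_pos: [421.1, 349.0, 71.4]
tool_rot: [3.14, -0.004, 1.57]
ft_force: [-0.6, -0.4, -3.9]
finger_gap: 57.1
grasp_force: 66.9
top 370 [366. 304.  34.] [469. 392. 483.]
35 2 
55 8 
75 12 
side 593 [360. 307.  31.] [478. 373. 506.]
35 35 [416.3 343.6  22.7]
55 77 [418.7 344.9  26.4]
75 58 [423.2 354.   34.5]
```

View pics/p7.png

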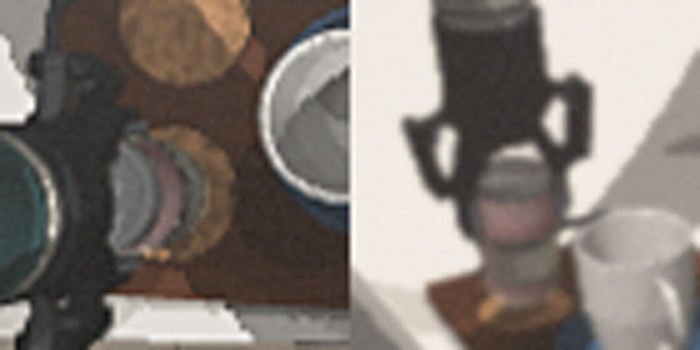

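The jar hangs over the near round place, so I'll lower it.

```bash
python3 shift.py '[[0,0,0,-0.005,-0.015,0.04,0],[0,0,0,-0.005,-0.015,0.07,0],[0,0,0,-0.005,-0.015,0.09,0],[0,0,0,-0.005,-0.015,0.11,0],[0,0,0,-0.005,-0.015,0.12,0],[0,0,0,-0.005,-0.015,0.12,0]]'; python3 shift.py '[[0,0,0,0,0,0.007,0],[0,0,0,0,0,0.014,0],[0,0,0,0,0,0.014,0]]'
```

```text
clock: 39.55
tool_pos: [419.1, 348.5, 58.8]
tool_rot: [-3.141, -0.004, 1.571]
ft_force: [-1.1, 0.0, 1.9]
finger_gap: 57.3
grasp_force: 67.3
clock: 39.85
tool_pos: [419.0, 348.6, 58.6]
tool_rot: [-3.141, -0.005, 1.57]
ft_force: [-4.5, -1.1, 14.3]
finger_gap: 57.6
grasp_force: 68.1
```

Converted, -120 mm is -1.2, -250 mm is -2.5.

```bash
python3 shift.py '[[0,0,0,0,0,-0.01,62],[0,0,0,0,0,-0.01,85],[0,0,0,0,0,-0.01,85],[0,0,0,0,0,-0.01,85],[0,0,0,0,0,-0.3,85],[0,0,0,0,0,-0.75,85],[0,0,0,0,0.1,-1.2,85],[0,0,0,-0.3,0.2,-1.65,85],[0,0,0,-0.8,0.3,-1.75,85],[0,0,0,-1.3,0.4,-1.75,85],[0,0,0,-1.8,0.5,-1.75,85],[0,0,0,-2.3,0.55,-1.75,85],[0,0,0,-2.5,0.55,-1.75,85]]'; python3 - <<'E'
from cell import robot;from h import *
c=robot.capture("top");np.savez("top5.npz",**c);P=cloud(c);X,Y,Z=P[...,0],P[...,1],P[...,2]
m=(abs(X-419)<45)&(abs(Y-348)<45)&(Z>95)&(Z<125);print("jar",m.sum(),circ(ray(c,edge(m),110)),np.median(Z[m]))
m=(abs(X-503)<35)&(abs(Y+59)<35)&(Z>130);print("mill",m.sum(),circ(ray(c,edge(m),144)) if m.sum()>20 else "")
E
```

```text
clock: 41.15
tool_pos: [474.4, 93.2, 231.6]
tool_rot: [3.14, -0.002, 1.565]
ft_force: [-0.3, 0.7, -0.4]
finger_gap: 84.7
grasp_force: 0.0
jar 474 [419.  345.4  28. ] 110.79280476057609
mill 368 [502.6 -59.6  23.9]
```

```bash
python3 shift.py '[[0,0,0,-0.5,0.15,0,85],[0,0,0,-1,0.285,0,85],[0,0,0,-1.5,0.285,0,85],[0,0,0,-1.576,0.285,0.3,85],[0,0,0,-1.576,0.285,0.3,85],[0,0,0,-1.576,0.285,0.3,85]]' 50
```

```text
clock: 41.8
tool_pos: [502.0, -59.1, 200.2]
tool_rot: [-3.14, -0.004, 1.57]
ft_force: [0.7, 0.2, -0.2]
finger_gap: 85.3
grasp_force: 0.0
```

Converted, 82 mm is 0.82, 75 mm is 0.75.

```bash
python3 shift.py '[[0,0,0,0,0,0.4,85],[0,0,0,0,0,0.75,85],[0,0,0,0,0,0.82,85],[0,0,0,0,0,0.82,85],[0,0,0,0,0,0.82,0],[0,0,0,0,0,0.82,0],[0,0,0,0,0,0.82,0],[0,0,0,0,0,0.82,0],[0,0,0,0,0,0.82,0],[0,0,0,0,0,0.82,0],[0,0,0,0,0,0.82,0]]' 50; python3 shift.py '[[0,0,0,0,0,-0.1,0],[0,0,0,0,0,-0.4,0],[0,0,0,0,0,-0.8,0],[0,0,0,0,0,-1.15,0],[0,0,0,0.2,0.03,-1.25,0],[0,0,0,0.6,0.06,-1.25,0],[0,0,0,1.05,0.087,-1.25,0],[0,0,0,1.5,0.087,-1.25,0],[0,0,0,1.95,0.087,-1.25,0],[0,0,0,2.4,0.087,-1.25,0],[0,0,0,2.85,0.087,-1.25,0],[0,0,0,3.3,0.087,-1.25,0],[0,0,0,3.7,0.087,-1.25,0],[0,0,0,3.95,0.087,-1.15,0],[0,0,0,4.04,0.087,-0.8,0],[0,0,0,4.04,0.087,-0.45,0],[0,0,0,4.04,0.087,-0.28,0],[0,0,0,4.04,0.087,-0.28,0],[0,0,0,4.04,0.087,-0.28,0]]'; python3 - <<'E'
from cell import robot;from h import *
s=robot.capture("side");t=robot.capture("top")
np.savez("side6.npz",**s)
for c in(t,s):
  P=cloud(c);X,Y,Z=P[...,0],P[...,1],P[...,2];H,S,V=cv2.split(cv2.cvtColor(c["image"],cv2.COLOR_BGR2HSV))
  m=(abs(X-511)<50)&(abs(Y-344)<50)&(Z>35)&(Z<150)&(H<20)&(S>90);print(m.sum())
  for lo in range(30,150,20):
    k=m&(Z>=lo)&(Z<lo+20);
    if k.sum()>10: print(lo,k.sum(),P[k].mean(0).round(1),circ(P[k]))
cv2.imwrite("pics/p8.png",cv2.resize(cv2.hconcat([t["image"][190:280,160:280],s["image"][80:170,200:320]]),None,fx=3.2,fy=3.2,interpolation=2))
E
```

```text
clock: 42.9
tool_pos: [503.8, -59.5, 120.5]
tool_rot: [3.138, -0.004, 1.57]
ft_force: [-1.4, 1.2, 7.8]
finger_gap: 46.5
grasp_force: 49.9
clock: 44.8
tool_pos: [511.6, 343.5, 148.1]
tool_rot: [3.141, -0.002, 1.569]
ft_force: [0.6, 0.1, -0.8]
finger_gap: 46.3
grasp_force: 51.9
271
30 55 [517.2 320.   44.7] [513.3 340.1  26.5]
50 32 [511.3 319.   57.6] [512.2 340.7  25.2]
70 63 [516.3 320.7  80.7] [514.4 336.4  20.5]
90 78 [511.1 326.5  99.2] [513.3 341.6  20.1]
110 29 [509.7 327.4 116.5] [513.4 342.6  18.6]
130 14 [507.  323.9 145.2] [514.  343.2  23.5]
144
70 18 [505.  324.2  86.8] [506.7 329.6  14.9]
90 47 [505.  325.   99.6] [507.2 332.   13.3]
110 40 [503.3 328.3 119.2] [504.5 332.2  10.3]
130 39 [501.8 325.7 140.4] [504.  331.2  11.4]
```

View pics/p8.png

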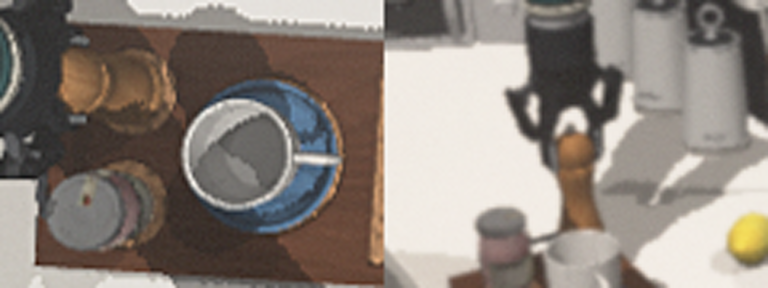

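The mill hangs upright over the far place, so I'll lower it.

Converted, 17 mm is 0.17, 5 mm is 0.05.

```bash
python3 shift.py '[[0,0,0,0.015,-0.01,0.05,0],[0,0,0,0.015,-0.01,0.1,0],[0,0,0,0.015,-0.01,0.14,0],[0,0,0,0.015,-0.01,0.16,0],[0,0,0,0.015,-0.01,0.17,0],[0,0,0,0.015,-0.01,0.17,0]]'; python3 shift.py '[[0,0,0,0,0,0.008,0],[0,0,0,0,0,0.016,0],[0,0,0,0,0,0.016,0]]'
```

```text
clock: 45.5
tool_pos: [510.3, 346.0, 130.8]
tool_rot: [-3.142, -0.003, 1.571]
ft_force: [0.2, 0.4, -2.0]
finger_gap: 46.5
grasp_force: 51.8
clock: 45.8
tool_pos: [510.3, 346.1, 129.3]
tool_rot: [3.141, -0.003, 1.571]
ft_force: [-0.1, 0.2, -1.7]
finger_gap: 46.6
grasp_force: 51.8
```

Converted, 1.2 mm is 0.012, 0.8 mm is 0.008.

```bash
python3 shift.py '[[0,0,0,0,0,0.008,0],[0,0,0,0,0,0.012,0],[0,0,0,0,0,0.012,0]]'; python3 shift.py '[[0,0,0,0,0,0.008,0],[0,0,0,0,0,0.012,0],[0,0,0,0,0,0.012,0]]'
```

```text
clock: 46.1
tool_pos: [510.5, 346.5, 128.7]
tool_rot: [3.141, -0.004, 1.571]
ft_force: [-1.4, -0.6, 2.4]
finger_gap: 46.3
grasp_force: 52.2
clock: 46.4
tool_pos: [510.6, 346.9, 128.6]
tool_rot: [3.141, -0.005, 1.571]
ft_force: [-2.3, 0.4, 10.8]
finger_gap: 46.4
grasp_force: 52.8
```

```bash
python3 shift.py '[[0,0,0,0,0,-0.008,55],[0,0,0,0,0,-0.008,85],[0,0,0,0,0,-0.008,85],[0,0,0,0,0,-0.008,85],[0,0,0,0,0,-0.3,85],[0,0,0,0,0,-0.7,85],[0,0,0,-0.45,-0.15,-0.7,85],[0,0,0,-0.95,-0.25,-0.7,85],[0,0,0,-1.45,-0.3,-0.7,85],[0,0,0,-1.95,-0.3,-0.7,85],[0,0,0,-2.45,-0.3,-0.7,85],[0,0,0,-2.95,-0.3,-0.7,60],[0,0,0,-3.45,-0.3,-0.7,30],[0,0,0,-3.95,-0.3,-0.6,24],[0,0,0,-4.45,-0.3,-0.6,24],[0,0,0,-4.95,-0.25,-0.5,24],[0,0,0,-5.45,-0.2,-0.3,24],[0,0,0,-5.95,-0.15,0,24],[0,0,0,-6.4,-0.09,0.2,24],[0,0,0,-6.4,-0.09,0.2,24]]' 30; python3 - <<'E'
from cell import robot;from h import *
c=robot.capture("top");np.savez("top7.npz",**c);P=cloud(c);X,Y,Z=P[...,0],P[...,1],P[...,2];H,S,V=cv2.split(cv2.cvtColor(c["image"],cv2.COLOR_BGR2HSV))
m=(abs(X-419)<45)&(abs(Y-348)<45)&(Z>95)&(Z<125);print("jar",circ(ray(c,edge(m),110)),np.median(Z[m]))
m=(abs(X-511)<40)&(abs(Y-345)<40)&(Z>140)&(Z<200);print("mill",circ(ray(c,edge(m),152)),np.percentile(Z[m],98))
b=(abs(X-461)<75)&(abs(Y-234)<80);m=b&(Z>100)&(Z<118)&(S<50);print("mug",circ(P[m]),np.median(Z[m]))
m=b&(H>90)&(H<118)&(S>60);e=ray(c,edge(m),31);print("saucer",circ(e));k=m&(Z>26);q=P[k];print(np.linalg.lstsq(np.c_[q[:,:2]-[461,234],np.ones(len(q))],q[:,2],rcond=None)[0].round(3))
cv2.imwrite("pics/p9.png",cv2.resize(c["image"][190:290,160:330],None,fx=4,fy=4,interpolation=2))
E
```

```text
clock: 48.4
tool_pos: [500.0, -300.0, 103.3]
tool_rot: [-3.141, 0.001, 1.564]
ft_force: [-0.5, -0.5, 0.9]
finger_gap: 23.9
grasp_force: 0.0
jar [419.  345.4  28. ] 110.55803611972091
mill [509.3 345.1  24.4] 180.75722313870494
mug [464.4 235.1  38.8] 108.39263514943224
saucer [463.1 233.4  54.9]
[ 1.8000e-02 -3.0000e-03  3.2432e+01]
```

View pics/p9.png

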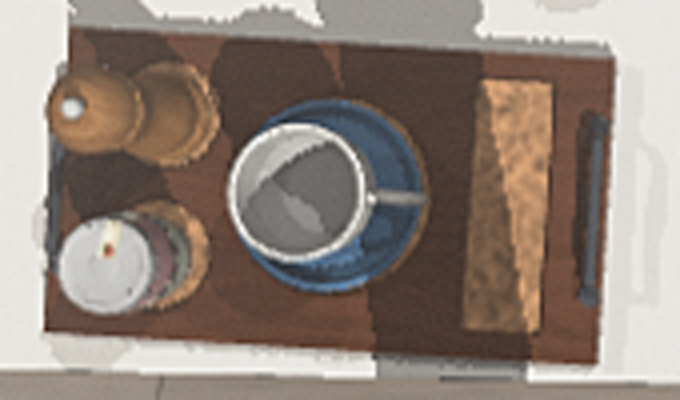

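The jar, mill, mug and saucer are all seated at their expected heights. Last is the spoon.

```bash
python3 shift.py '[[0,0,0.04,-0.3,0,0.2,24],[0,0,0.04,-0.493,0,0.6,24],[0,0,0.04,-0.493,0,0.65,24],[0,0,0.04,-0.493,0,0.65,24],[0,0,0.04,-0.493,0,0.65,24]]'
```

```text
clock: 48.95
tool_pos: [502.1, -340.9, 40.6]
tool_rot: [3.141, -0.004, 1.533]
ft_force: [0.0, -0.2, 0.3]
finger_gap: 24.0
grasp_force: 0.0
```

Converted, 34.5 mm is 0.345, -2 mm is -0.02.

```bash
python3 shift.py '[[0,0,0,-0.02,0,0.15,24],[0,0,0,-0.02,0,0.28,24],[0,0,0,-0.02,0,0.345,24],[0,0,0,-0.02,0,0.345,24],[0,0,0,-0.02,0,0.345,0],[0,0,0,-0.02,0,0.345,0],[0,0,0,-0.02,0,0.345,0],[0,0,0,-0.02,0,0.345,0],[0,0,0,-0.02,0,0.345,0]]' 30
```

```text
clock: 49.85
tool_pos: [501.3, -344.8, 5.4]
tool_rot: [3.141, -0.003, 1.531]
ft_force: [-0.4, 0.1, -0.4]
finger_gap: 7.5
grasp_force: 33.2
```

The manual's scale: shifts go in units of 100 mm. Converting my numbers, 461.3 mm is 4.613, -64.3 mm is -0.643.

```bash
python3 shift.py '[[0,0,0,0,0,-0.1,0],[0,0,0,0,0,-0.45,0],[0,0,0,0,0,-0.85,0],[0,0,0,0.2,-0.05,-1.25,0],[0,0,0.1,0.6,-0.1,-1.5,0],[0,0,0.25,1.05,-0.15,-1.5,0],[0,0,0.4,1.5,-0.2,-1.5,0],[0,0,0.55,1.95,-0.27,-1.5,0],[0,0,0.7,2.4,-0.33,-1.5,0],[0,0,0.85,2.85,-0.4,-1.5,0],[0,0,1,3.3,-0.46,-1.5,0],[0,0,1.15,3.75,-0.52,-1.5,0],[0,0,1.3,4.2,-0.58,-1.45,0],[0,0,1.45,4.5,-0.63,-1.2,0],[0,0,1.571,4.613,-0.643,-0.8,0],[0,0,1.571,4.613,-0.643,-0.55,0],[0,0,1.571,4.613,-0.643,-0.55,0],[0,0,1.571,4.613,-0.643,-0.55,0]]'; python3 - <<'E'
from cell import robot;from h import *
for n in("top","side"):
  c=robot.capture(n);np.savez(n+"8.npz",**c);P=cloud(c);X,Y,Z=P[...,0],P[...,1],P[...,2];H,S,V=cv2.split(cv2.cvtColor(c["image"],cv2.COLOR_BGR2HSV))
  m=(abs(X-457)<95)&(abs(Y-119)<26)&(Z>45)&(Z<85)&(S<60)&(V>90);bl=[b for b in blobs(m,6)]
  for b in bl: q=P[b[2]];print(n,b[0],q.mean(0).round(1),q.min(0).round(),q.max(0).round())
E
```

```text
clock: 51.65
tool_pos: [455.7, 118.2, 62.4]
tool_rot: [-3.138, -0.0, -0.041]
ft_force: [-0.3, -0.5, -0.1]
finger_gap: 7.5
grasp_force: 33.2
top [281, 213, 11, 15, 125] [509.  116.1  64.9] [492. 104.  60.] [527. 130.  72.]
top [281, 264, 6, 5, 16] [393.7 118.3  63.9] [390. 114.  60.] [400. 126.  67.]
side [281, 176, 15, 6, 59] [502.7 119.8  66.9] [471.  98.  62.] [525. 133.  72.]
side [258, 181, 20, 11, 58] [420.4 118.6  68.8] [388. 107.  62.] [453. 130.  83.]
```

Converted, 47 mm is 0.47, -1 mm is -0.01.

```bash
python3 shift.py '[[0,0,0,-0.01,-0.01,0.15,0],[0,0,0,-0.01,-0.01,0.3,0],[0,0,0,-0.01,-0.01,0.4,0],[0,0,0,-0.01,-0.01,0.44,0],[0,0,0,-0.01,-0.01,0.46,0],[0,0,0,-0.01,-0.01,0.47,0],[0,0,0,-0.01,-0.01,0.47,0]]'; python3 shift.py '[[0,0,0,0,0,0.007,0],[0,0,0,0,0,0.014,0],[0,0,0,0,0,0.014,0]]'
```

```text
clock: 52.45
tool_pos: [455.2, 118.5, 15.6]
tool_rot: [-3.139, -0.002, -0.042]
ft_force: [-0.3, -3.4, 4.1]
finger_gap: 7.9
grasp_force: 33.2
clock: 52.75
tool_pos: [454.9, 118.9, 13.9]
tool_rot: [-3.139, -0.001, -0.042]
ft_force: [0.1, -4.1, 4.1]
finger_gap: 7.2
grasp_force: 33.1
```

A sideways force of about 4 N suggests the gripper body is brushing the mug handle. I'll back up, check the mug, and come down 4 mm further right.

Converted, 4 mm is 0.04, -3 mm is -0.03.

```bash
python3 shift.py '[[0,0,0,0,0.03,-0.03,0],[0,0,0,0,0.04,-0.15,0],[0,0,0,0,0.04,-0.3,0],[0,0,0,0,0.04,-0.3,0]]'; cat > chk.py <<'E'
from cell import robot;from h import *
for n in("top","side"):
  c=robot.capture(n);np.savez(n+"9.npz",**c);P=cloud(c);X,Y,Z=P[...,0],P[...,1],P[...,2];H,S,V=cv2.split(cv2.cvtColor(c["image"],cv2.COLOR_BGR2HSV))
  b=(abs(X-461)<75)&(abs(Y-234)<80)&(S<50);m=b&(Z>100)&(Z<118);print(n,"mug",m.sum(),circ(P[m]),np.median(Z[m]))
  h=b&(V>70)&(Y<188)&(Z>49)&(Z<109);print("handle",h.sum(),np.median(P[h],0).round(1),P[h].min(0).round(1))
  m=(abs(X-457)<95)&(abs(Y-117)<30)&(Z>5)&(Z<60)&(S<50)&(V>100);
  for b in blobs(m,6): q=P[b[2]];print("sp",b[0],q.mean(0).round(1),q.min(0).round(),q.max(0).round())
E
python3 chk.py
```

```text
clock: 53.15
tool_pos: [454.8, 116.8, 44.2]
tool_rot: [-3.136, -0.001, -0.039]
ft_force: [0.8, 0.1, -0.8]
finger_gap: 7.5
grasp_force: 33.2
top mug 99 [464.4 237.4  38.7] 108.2741312390245
  return _methods._mean(a, axis=axis, dtype=dtype,
  ret = um.true_divide(
Traceback (most recent call last):
  File "chk.py", line 5, in <module>
    h=b&(V>70)&(Y<188)&(Z>49)&(Z<109);print("handle",h.sum(),np.median(P[h],0).round(1),P[h].min(0).round(1))
                                                                                        ~~~~~~~~^^^
ValueError: zero-size array to reduction operation minimum which has no identity
```

Converted, 29.5 mm is 0.295, 29 mm is 0.29.

```bash
python3 shift.py '[[0,0,0,0.01,0.01,0.12,0],[0,0,0,0.01,0.01,0.2,0],[0,0,0,0.01,0.01,0.26,0],[0,0,0,0.01,0.01,0.28,0],[0,0,0,0.01,0.01,0.29,0],[0,0,0,0.01,0.01,0.295,0],[0,0,0,0.01,0.01,0.295,0]]'
```

```text
clock: 53.9
tool_pos: [455.3, 114.6, 13.9]
tool_rot: [-3.138, -0.0, -0.04]
ft_force: [-0.9, 0.6, 0.1]
finger_gap: 8.3
grasp_force: 33.2
```

Converted, 0.9 mm is 0.009, 0.5 mm is 0.005.

```bash
python3 shift.py '[[0,0,0,0,0,0.005,0],[0,0,0,0,0,0.009,0],[0,0,0,0,0,0.009,0]]'; python3 shift.py '[[0,0,0,0,0,0,10],[0,0,0,0,0,0,13],[0,0,0,0,0,0,13],[0,0,0,0,0,0,13],[0,0,0,0,0,-0.1,13],[0,0,0,0,0,-0.4,13],[0,0,0,0,0,-0.8,20],[0,0,0,0,0.3,-1.2,20],[0,0,0,0,0.8,-1.3,20],[0,0,0,0,1.3,-1.3,20],[0,0,0,0,1.8,-1.3,20],[0,0,0,0,2.3,-1.3,20],[0,0,0,0,2.8,-1.3,20],[0,0,0,0,2.8,-1.3,20]]'; python3 chk.py; python3 - <<'E'
from h import *
c=np.load("top9.npz");P=cloud(c);X,Y,Z=P[...,0],P[...,1],P[...,2];H,S,V=cv2.split(cv2.cvtColor(c["image"],cv2.COLOR_BGR2HSV))
b=(abs(X-461)<75)&(abs(Y-234)<80);m=b&(H>90)&(H<118)&(S>60);print("saucer",circ(ray(c,edge(m),31)),[np.median(Z[m&(Z>24)&k]) .round(1)for k in(X>490,X<430,Y<200,Y>265)])
m=(abs(X-419)<45)&(abs(Y-348)<45)&(Z>95)&(Z<125);print("jar",circ(ray(c,edge(m),110)),np.median(Z[m]))
m=(abs(X-511)<40)&(abs(Y-345)<40)&(Z>140)&(Z<200);print("mill",circ(ray(c,edge(m),152)))
m=(abs(X-415)<35)&(abs(Y+64)<35)&(Z>95);print("spice",m.sum(),circ(ray(c,edge(m),109)))
m=(abs(X-457)<85)&(abs(Y-117)<26);k=m&(S<70)&(V>60);bl=max(blobs(k,5),key=lambda q:q[0][4]);q=ray(c,np.argwhere(bl[2])[:,::-1],16);print("spoon",bl[0],cv2.minAreaRect(q.astype(np.float32)),np.median(Z[bl[2]]))
for x in range(385,530,12):
  w=q[abs(q[:,0]-x)<6]; print(x,len(w),(w[:,1].min().round(),w[:,1].max().round()) if len(w) else "",end=";")
E
```

```text
clock: 54.2
tool_pos: [455.4, 114.8, 13.1]
tool_rot: [-3.138, -0.0, -0.04]
ft_force: [-1.0, 0.6, 0.7]
finger_gap: 7.7
grasp_force: 33.4
clock: 55.6
tool_pos: [443.4, -174.4, 143.6]
tool_rot: [3.138, -0.004, -0.053]
ft_force: [0.2, 0.2, 0.6]
finger_gap: 19.9
grasp_force: 0.0
top mug 182 [464.5 237.4  38.8] 108.32218722350257
handle 32 [461.1 174.8  91.7] [456.2 166.   65.6]
sp [283, 214, 12, 54, 336] [465.8 115.4  17.2] [389. 100.  10.] [527. 130.  26.]
side mug 133 [461.2 237.   38.8] 105.90003021625408
handle 33 [456.3 170.9  78.8] [452.4 164.7  55.8]
sp [260, 189, 37, 15, 109] [463.  115.4  17.8] [387.  99.  11.] [522. 133.  25.]
saucer [475.4 222.3  42.1] [np.float64(31.4), np.float64(815.4), np.float64(815.6), np.float64(31.9)]
jar [419.  345.3  28. ] 110.52994350160799
mill [509.3 345.1  24.4]
spice 4204 [ 332.2 -170.3   82.8]
spoon [283, 214, 12, 54, 358] ((457.9107666015625, 113.4782485961914), (137.70858764648438, 28.82542610168457), 1.511487603187561) 16.8346412636852
385 5 (np.float64(113.0), np.float64(123.0));397 35 (np.float64(110.0), np.float64(126.0));409 31 (np.float64(111.0), np.float64(126.0));421 24 (np.float64(111.0), np.float64(124.0));433 27 (np.float64(111.0), np.float64(124.0));445 21 (np.float64(112.0), np.float64(122.0));457 18 (np.float64(112.0), np.float64(120.0));469 17 (np.float64(112.0), np.float64(120.0));481 19 (np.float64(108.0), np.float64(121.0));493 51 (np.float64(100.0), np.float64(129.0));505 53 (np.float64(100.0), np.float64(129.0));517 45 (np.float64(100.0), np.float64(127.0));529 12 (np.float64(106.0), np.float64(122.0));
```

Converted, -40 mm is -0.4, -20 mm is -0.2.

```bash
python3 shift.py '[[0,0,0,0,0,-0.2,20],[0,0,0,0,0,-0.4,20],[0,0,0,0,0,-0.4,20]]'; python3 - <<'E'
from cell import robot;from h import *
c=robot.capture("top");P=cloud(c);X,Y,Z=P[...,0],P[...,1],P[...,2];H,S,V=cv2.split(cv2.cvtColor(c["image"],cv2.COLOR_BGR2HSV))
r=np.hypot(X-461.3,Y-234);a=np.degrees(np.arctan2(Y-234,X-461.3));m=(H>90)&(H<118)&(S>50)&(r<63)&(r>54)&(Z>22)&(Z<40)
print([(t,int((m&(abs(a-t)<20)).sum()),np.percentile(Z[m&(abs(a-t)<20)],75).round(1)) for t in range(-140,150,40) if (m&(abs(a-t)<20)).sum()>3])
e=ray(c,edge((H>90)&(H<118)&(S>50)&(r<70)),31);d=np.hypot(*(e-[461.3,234]).T);print("saucer",circ(e[d>52]))
c=robot.capture("side");P=cloud(c);X,Y,Z=P[...,0],P[...,1],P[...,2]
m=(abs(X-415)<35)&(abs(Y+64)<35)&(Z>95)&(Z<120);print("spice",m.sum(),P[m].mean(0).round(1) if m.any() else "")
o=np.load("side0.npz");P=cloud(o);X,Y,Z=P[...,0],P[...,1],P[...,2];m=(abs(X-415)<35)&(abs(Y+64)<35)&(Z>95)&(Z<120);print("before",m.sum(),P[m].mean(0).round(1))
E
```

```text
clock: 56.0
tool_pos: [445.1, -164.1, 183.1]
tool_rot: [-3.138, -0.002, -0.037]
ft_force: [-0.6, 0.8, -0.2]
finger_gap: 20.0
grasp_force: 0.0
[(-140, 31, np.float64(32.5)), (-100, 20, np.float64(33.7)), (-60, 23, np.float64(31.6)), (-20, 28, np.float64(32.1)), (20, 35, np.float64(32.7)), (140, 21, np.float64(32.6))]
saucer [460.3 233.6  57.9]
spice 167 [407.9 -71.2 107.1]
before 165 [408.  -71.4 107.2]
```

```bash
python3 -c "
from cell import robot;print(robot.hand_in())"
```

```text
the job is handed in; nothing more can be done
None
```

The tray is laid and handed in at 56 s, all five items measured in their places; the mug is about 4 mm off the saucer's centre (the gripper brushed its handle) and needed several re-grips on the saucer, the spice jar hasn't moved, the spotted mug wasn't re-measured, and I viewed 15 pictures, one over the limit of 14.

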